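# Swap the bottles in the reagent dock

### The job

Change over the reagent dock: pull its knob fully out to draw back the retaining bar, take every spent capped bottle out of the dock and put it in the steel tray, and stand every tall dispenser bottle from the bench upright on the dock's floor in one row. With all of that done, push the knob fully home so the bar closes in front of the row; the new bottles are top-heavy and must be left standing, and the slide box, the sanitiser bottle and the dishes are to be left where they are.

Things in the scene. Friction and masses are not known exactly. Their poses are not given: they have to be found in the camera images.
- dock: reagent dock fixed to the bench: a long grey bay, open on top, 276 mm in y by 140 mm in x. -x is its front (knob side). Origin at bench level. Bay floor 10 mm up; end walls' inner faces at y = +-130 mm, 30 mm high; back wall's inner face at x = +45, 46 mm high. A bracket at x = -72 to -84, 52 wide (y), 43 high, carries the knob rod; its over-centre link rides on top, to 53 mm up. No dividers: four bottles fit in a row at 64 mm pitch
- bay (a point): foot of the bay's back wall: middle of its length, inner face, at floor level (dock x = 45 mm, y = 0, 10 mm above the bench)
- bar (a point): middle of the top edge of the retaining bar's inner face, 35 mm above the bench. The bar is aluminium, 12 mm thick, runs along the whole front of the bay and moves with the knob: face at dock x = -11 mm with the knob home (bay 56 mm deep), -51 mm pulled out (bay 96 mm deep)
- lock (a joint): travel of knob and retaining bar together: 0 fully home, 0.040 m pulled fully out. Detent at each end with a hump half way: it snaps to the nearer end and stays. About 6 N to pull over, up to about 16 N when it must push standing bottles back too
- knob (a point): centre of the black pull knob: a cylinder 30 mm in diameter, 30 mm long, lying along the dock's x, 32 mm above the bench, in front of the dock's middle; at dock x = -110 mm when home, -150 mm pulled out. Pull towards dock -x, push towards +x. When home, 10 mm free between it and the bracket
- tray: loose open steel tray for empties, right of the dock: 190 mm (its x) by 150 mm (its y), 40 mm high, walls and floor 5 mm, 0.5 kg. Origin: centre of its underside. Two empties can stand in it side by side along x
- slidebox: bystander: closed wooden slide box, 80 x 130 x 30 mm, beyond the dock. Origin: centre of underside
- sanitiser: bystander: clear hand sanitiser bottle, 60 mm in diameter, 170 mm tall, beyond the bottles. Origin: centre of underside
- dishes: bystander: stack of two clear dishes, 90 mm in diameter, 29 mm high, close to the robot. Origin: centre of underside
- bottle1: tall top-heavy bottle on the bench at left: amber glass 52 mm wide to 84 mm up, shoulder to 95, white collar 36 wide 110-132, steel barrel 34 wide 132-186 (grip here), cap 31 wide 186-196 (top). 0.3 kg, centre of mass 125 mm up, tips at 11 degrees. Spout along its +x to 25 mm from the axis, 116-126 up. Origin: centre of underside, z up the bottle. May be absent
- bottle2: tall top-heavy bottle on the bench at left: amber glass 52 mm wide to 84 mm up, shoulder to 95, white collar 36 wide 110-132, steel barrel 34 wide 132-186 (grip here), cap 31 wide 186-196 (top). 0.3 kg, centre of mass 125 mm up, tips at 11 degrees. Spout along its +x to 25 mm from the axis, 116-126 up. Origin: centre of underside, z up the bottle. May be absent
- bottle3: tall top-heavy bottle on the bench at left: amber glass 52 mm wide to 84 mm up, shoulder to 95, white collar 36 wide 110-132, steel barrel 34 wide 132-186 (grip here), cap 31 wide 186-196 (top). 0.3 kg, centre of mass 125 mm up, tips at 11 degrees. Spout along its +x to 25 mm from the axis, 116-126 up. Origin: centre of underside, z up the bottle. May be absent
- bottle4: tall top-heavy bottle on the bench at left: amber glass 52 mm wide to 84 mm up, shoulder to 95, white collar 36 wide 110-132, steel barrel 34 wide 132-186 (grip here), cap 31 wide 186-196 (top). 0.3 kg, centre of mass 125 mm up, tips at 11 degrees. Spout along its +x to 25 mm from the axis, 116-126 up. Origin: centre of underside, z up the bottle. May be absent
- empty1: spent bottle with no dispenser, standing in the dock at the start: same amber glass, 52 mm wide to 84 mm up, shoulder to 95, then a neck; plain white screw cap 36 mm wide from 110 to 140 mm up (its top). 0.12 kg. Origin: centre of underside, z up the bottle. May be absent
- empty2: spent bottle with no dispenser, standing in the dock at the start: same amber glass, 52 mm wide to 84 mm up, shoulder to 95, then a neck; plain white screw cap 36 mm wide from 110 to 140 mm up (its top). 0.12 kg. Origin: centre of underside, z up the bottle. May be absent

How it is judged (in metres and radians):
On the way, in this order (a step that is already met when the one before it is completed fails the run):
1. the knob is pulled out to its stop (value of joint lock above 0.034 m), for 0.2 s.
2. with the knob still out, every dispenser bottle present stands upright in the dock and every spent bottle is in the tray (x of bottle1 in the frame of dock between -0.03 and 0.03 m and y of bottle1 in the frame of dock between -0.112 and 0.112 m and z of bottle1 in the frame of dock between 0.003 and 0.018 m and angle between each of bottle1, bottle2, bottle3, bottle4's own z axis and vertical below 0.1 rad and linear speed of each of bottle1, bottle2, bottle3, bottle4, empty1, empty2 below 0.03 m/s and x of bottle2 in the frame of dock between -0.03 and 0.03 m and y of bottle2 in the frame of dock between -0.112 and 0.112 m and z of bottle2 in the frame of dock between 0.003 and 0.018 m and x of bottle3 in the frame of dock between -0.03 and 0.03 m and y of bottle3 in the frame of dock between -0.112 and 0.112 m and z of bottle3 in the frame of dock between 0.003 and 0.018 m and x of bottle4 in the frame of dock between -0.03 and 0.03 m and y of bottle4 in the frame of dock between -0.112 and 0.112 m and z of bottle4 in the frame of dock between 0.003 and 0.018 m and x of empty1 in the frame of tray between -0.095 and 0.095 m and y of empty1 in the frame of tray between -0.075 and 0.075 m and z of each of empty1, empty2 in the frame of tray below 0.06 m and x of empty2 in the frame of tray between -0.095 and 0.095 m and y of empty2 in the frame of tray between -0.075 and 0.075 m and value of joint lock above 0.03 m), for 0.3 s.
3. the knob is pushed home (value of joint lock below 0.006 m), for 0.2 s.
At the end, for the whole second after the job is handed in: the knob is within 6 mm of home; every dispenser bottle present stands on the dock's floor between its walls, within 0.1 rad of upright and at rest; every spent bottle lies or stands inside the tray, at rest (x of bottle1 in the frame of dock between -0.03 and 0.03 m and y of bottle1 in the frame of dock between -0.112 and 0.112 m and z of bottle1 in the frame of dock between 0.003 and 0.018 m and angle between each of bottle1, bottle2, bottle3, bottle4's own z axis and vertical below 0.1 rad and linear speed of each of bottle1, bottle2, bottle3, bottle4, empty1, empty2 below 0.03 m/s and x of bottle2 in the frame of dock between -0.03 and 0.03 m and y of bottle2 in the frame of dock between -0.112 and 0.112 m and z of bottle2 in the frame of dock between 0.003 and 0.018 m and x of bottle3 in the frame of dock between -0.03 and 0.03 m and y of bottle3 in the frame of dock between -0.112 and 0.112 m and z of bottle3 in the frame of dock between 0.003 and 0.018 m and x of bottle4 in the frame of dock between -0.03 and 0.03 m and y of bottle4 in the frame of dock between -0.112 and 0.112 m and z of bottle4 in the frame of dock between 0.003 and 0.018 m and x of empty1 in the frame of tray between -0.095 and 0.095 m and y of empty1 in the frame of tray between -0.075 and 0.075 m and z of each of empty1, empty2 in the frame of tray below 0.06 m and x of empty2 in the frame of tray between -0.095 and 0.095 m and y of empty2 in the frame of tray between -0.075 and 0.075 m and value of joint lock below 0.006 m); the robot touches nothing.
It fails at once if the slide box is moved more than 30 mm (distance of slidebox from where it was at the start of the episode above 0.03 m).
It fails at once if the sanitiser bottle is moved more than 30 mm (distance of sanitiser from where it was at the start of the episode above 0.03 m).
It fails at once if the stack of dishes is moved more than 30 mm (distance of dishes from where it was at the start of the episode above 0.03 m).
Of bottle1, bottle2, bottle3, bottle4 only 3 to 4 are there at a start; the rules pass over those that are not, and their reading is None.
Of empty1, empty2 only 1 to 2 are there at a start; the rules pass over those that are not, and their reading is None.
At some moment in a run one of tray may be knocked a few centimetres aside while the robot is not near it.
Once in a run the grip may slacken for a moment while it holds something.
It also fails if it takes over 210 s, if anything falls off the work surface, if the arm or the gripper's body presses on something with over 40 N, if the wrist force passes 120 N, or if a joint passes its speed limit or range.

### The arm

A 6-joint arm with a two-finger parallel gripper is mounted at the origin on the work surface. World frame = base frame: x ahead of the robot, y to its left, z up, the work surface at z = 0. Lengths are in mm, angles in rad, forces in N, time in s.
With the tool pointing down it reaches from about 350 to 925 mm from the base axis. Payload 6.4 kg.
Tool frame: the origin (TCP) lies midway between the tips of the shut fingers; the grasp point (between the pads) lies 19 mm behind it (env.grip_point_offset is the distance from the TCP to the grasp point, in mm); z points along the fingers, x is the direction in which the jaws open and shut, and the axes are right-handed (so a half turn about z gives the same grasp; the last joint's range is limited). The gripper opens to 94 mm and grips with 3 to 60 N. Pads are 16 mm wide; open, the fingers measure 119 mm over their backs; the gripper's body (75 mm by 177 mm) begins 78 mm behind the grasp point.
Start: joints at [-1.402, 0.245, 1.558, -0, 1.339, -0.174], TCP at [218.487, -612.191, 205.455] pointing down, gripper open.
Joint ranges: [-3.13, 3.13], [-1.02, 2.26], [0.13, 2.54], [-0.95, 4.09], [0.21, 2.88], [-2.74, 2.74]. Speed limits (rad/s): [2.57, 2.57, 3.14, 3.14, 3.14, 3.14].

### API

Orientations are given as a unit quaternion [w, x, y, z].
In Python, from plant import status, viewer, workorder, env gives the robot as it stands.
- The arm moves only by the tool jog_arm, never from a script. Its argument "increments" is a list of rows, each an object with "delta_pos": the shift along the tool's x, y, z in m, a list of three; "delta_rot": the turn, a rotation vector about the tool's x, y, z in rad, a list of three. A call has 1 to 12 rows; each row is the pose to reach, as a shift and turn from the pose commanded when the call began, along the tool's axes at that moment; what a row does not reach only later rows make up. A row lasts 1/10 s, in which the tool goes at most 50 mm and 8.59 degrees, less where a joint would pass 70% of its speed; a pose out of reach is approached as far as the arm can. A call with a gripper value outside its range is refused whole. "grip" is the gripper command: -1 is fully open, 1 is shut, values between are in proportion, set as the call begins (left out, the last holds). The fingers move at their own pace and stop on an object; "squeeze" is the grip in N (left out, the last holds). Time passes only in rows, so rows that repeat a pose let the fingers close. It gives the time, the measured TCP pose, the force and the opening at its end, in the units of the state.
- status.observe(): the state, without advancing time (a new reading comes with each control period).
- viewer.camera(name): name is "scene" or "top"; returns (picture, depth): 420x560x3 uint8, red, green, blue; 420x560 float32, mm along the optical axis (not along the pixel's ray), 0 where there is no reading.
- viewer.calibration(name): a dict with "camera_matrix" (3x3 intrinsics, pixels), "extrinsics" (4x4, takes a point from camera to world coordinates). Camera axes: x right, y up, looking along -z (the intrinsics and any distortion apply to the point x, -y, -z); pixel columns grow to the right and rows downward; lengths in mm; the calibration is good to about 2 mm. A picture is of the moment at which its call begins. calibration takes no time and is no camera call.
- workorder.sign_off(): hands the job in, once; it reports no verdict.
The state is a dict: "t": time; "q": joint angles; "dq": joint speeds; "joint_efforts": joint torques, N m; "ee_pos": TCP position; "ee_rot": TCP orientation; "ft_force": force on the tool from outside, world axes, zero at the start; "ft_torque": the same for the moment, N m; "opening": opening from 0.0 (shut) to 1.0 (fully open).
Only numpy, scipy, OpenCV 4.12 (cv2) and the standard library are available. Lean on these libraries where they do the work, as an engineer would, in place of code of your own. Each camera call takes 0.05 s, during which the arm holds its last target. There are 200 camera calls.

## Working session

There is one attempt and no reset: what is moved stays moved. The work goes in short steps, Python scripts to look and compute and a tool call to move; the robot and the scene stay as the last step left them, time stands still between calls to the robot, and variables do not carry over. Pictures are saved under pics/ and viewed, about 12 in all and at most 16, crops included, and the job is handed in when it is done.

Besides the shell and the picture viewer there is one more tool, called after "Call:" by a JSON object that holds its "name" and its "arguments". jog_arm: Moves the arm, as the interface text tells. Its arguments: {"type":"object","properties":{"increments":{"type":"array","items":{"type":"object","properties":{"delta_pos":{"type":"array","items":{"type":"number"}},"delta_rot":{"type":"array","items":{"type":"number"}}}}},"grip":{"type":"number"},"squeeze":{"type":"number"}},"required":["increments"]}

```bash
mkdir -p pics; cat > h.py <<'E'
import numpy as np,cv2
from plant import status,viewer,workorder,env
def cap(n):
    im,d=viewer.camera(n);c=viewer.calibration(n);return im,d,np.array(c["camera_matrix"]),np.array(c["extrinsics"])
def cloud(d,K,E):
    v,u=np.mgrid[:d.shape[0],:d.shape[1]]
    P=np.stack([(u-K[0,2])/K[0,0]*d,-(v-K[1,2])/K[1,1]*d,-d,np.ones_like(d)],-1)@E.T
    P=P[...,:3].copy();P[d<=0]=np.nan;return P
def save(im,n):cv2.imwrite("pics/"+n+".png",im[...,::-1])
E
python3 - <<'E'
from h import *
print(status.observe())
for n in("scene","top"):
    im,d,K,E=cap(n);save(im,n+"0");print(n,K,E,viewer.calibration(n).keys());np.savez(n+"0.npz",im=im,d=d,K=K,E=E)
E
```

```text
{'t': 0.0, 'q': array([-1.40210431e+00,  2.45732778e-01,  1.55899640e+00, -1.27835548e-05,
        1.33869839e+00, -1.74075707e-01]), 'dq': array([-0.00237314, -0.0013344 ,  0.00139045,  0.00020693,  0.00114189,
       -0.00047848]), 'joint_efforts': array([-9.67460765e-04, -4.15834022e+01, -3.14605343e+01,  6.84682745e-02,
        3.32024402e-02, -1.45069421e-04]), 'ee_pos': array([ 218.37784162, -611.5886398 ,  204.40683248]), 'ee_rot': array([-6.46098169e-04,  8.17342264e-01, -5.76151701e-01, -6.51400573e-04]), 'ft_force': array([0.4894478 , 0.24105364, 0.04337181]), 'ft_torque': array([ 0.01814235, -0.02417194, -0.01005763]), 'opening': 0.9975669028506562}
scene [[481.52617503   0.         278.33354811]
 [  0.         481.52617503 207.20376969]
 [  0.           0.           1.        ]] [[ 5.31466270e-01 -5.64591906e-01  6.31489972e-01  1.22816615e+03]
 [ 8.46837328e-01  3.71952696e-01 -3.80154880e-01 -3.76355530e+02]
 [-2.02520291e-02  7.36808776e-01  6.75797812e-01  7.59411819e+02]
 [ 0.00000000e+00  0.00000000e+00  0.00000000e+00  1.00000000e+00]] dict_keys(['camera_matrix', 'extrinsics'])
top [[531.7019373    0.         279.51601728]
 [  0.         531.7019373  221.83024595]
 [  0.           0.           1.        ]] [[-6.72928900e-03  9.81496018e-01 -1.91364270e-01  3.27417587e+02]
 [-9.99960085e-01 -7.72958887e-03 -4.48119332e-03  1.05048602e+01]
 [-5.87744053e-03  1.91326477e-01  9.81508856e-01  1.46024235e+03]
 [ 0.00000000e+00  0.00000000e+00  0.00000000e+00  1.00000000e+00]] dict_keys(['camera_matrix', 'extrinsics'])
```

View pics/scene0.png

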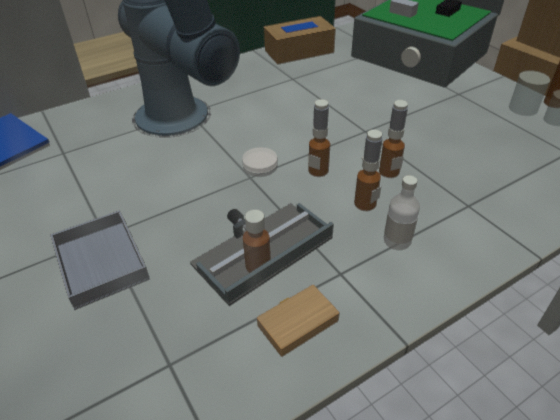

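View pics/top0.png

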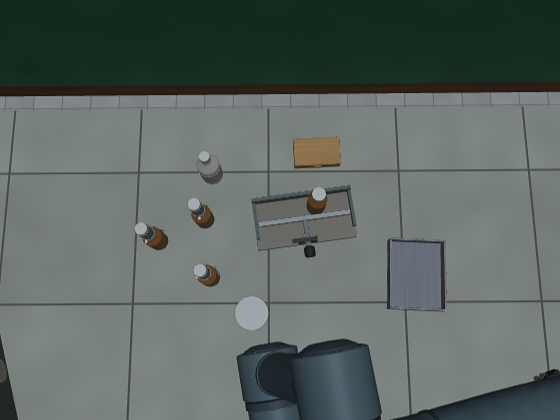

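Three dispenser bottles (top view caps near (195,204), (142,229), (201,270)) and one empty (cap ~(319,193)); knob at (310,251), tray centre ~(416,275). Measuring from depth.

```bash
cat >> h.py <<'E'
def blobs(P,z0,z1,amin=6):
    m=((P[...,2]>z0)&(P[...,2]<z1)).astype(np.uint8)
    n,l,s,c=cv2.connectedComponentsWithStats(m)
    return [(s[i,4],c[i].round(),np.nanmedian(P[l==i],0).round(1),np.ptp(P[l==i],axis=0).round()) for i in range(1,n) if s[i,4]>=amin]
E
python3 - <<'E'
from h import *
for n in("top","scene"):
    f=np.load(n+"0.npz");P=cloud(f["d"],f["K"],f["E"]);d=f["d"]
    w=(P[...,0]>330)&(P[...,0]<900)&(P[...,1]>-400)&(P[...,1]<450)
    P[~w]=np.nan
    print(n,"bench z",np.nanmedian(P[...,2]))
    for z in((188,205),(132,148),(163,178),(22,36)):
        print(z);[print("  ",b) for b in blobs(P,*z)]
f=np.load("top0.npz");P=cloud(f["d"],f["K"],f["E"])
# dock: top surfaces
m=(P[...,2]>40)&(P[...,2]<52)&(P[...,0]>500)&(P[...,0]<800)&(abs(P[...,1]+30)<200)
print("dock back wall", cv2.minAreaRect(P[m][:,:2].astype(np.float32)))
ys,xs=np.where(m);print(xs.min(),xs.max(),ys.min(),ys.max())
im=f["im"]
for nm,(a,b,c,e) in {"dock":(170,265,240,365),"tray":(225,325,375,460)}.items():
    print(nm)
    for v in range(a,e if False else b,8): print(v,[int(z) if z==z else -1 for z in P[v,c:e:5,2]])
K,E=f["K"],f["E"]
big=cv2.resize(im[160:330,120:460],None,fx=2.3,fy=2.3,interpolation=cv2.INTER_CUBIC);save(big,"top0c")
E
```

```text
top bench z 1.3947019616416583
(188, 205)
   (np.int32(132), array([194., 204.]), array([620. , 224.8, 196.1]), array([30., 29., 15.]))
   (np.int32(139), array([141., 228.]), array([561.2, 352.3, 195.6]), array([32., 34., 14.]))
   (np.int32(133), array([200., 270.]), array([458.8, 206.7, 195.8]), array([29., 31., 15.]))
(132, 148)
   (np.int32(28), array([207., 162.]), array([742.1, 202.2, 138.7]), array([19., 27., 15.]))
   (np.int32(32), array([316., 197.]), array([645.6, -74.2, 144.6]), array([31., 30., 16.]))
   (np.int32(25), array([200., 212.]), array([609.1, 215.7, 140.6]), array([21., 24., 14.]))
   (np.int32(32), array([150., 235.]), array([551.8, 342.2, 135.8]), array([33., 22., 15.]))
   (np.int32(24), array([207., 275.]), array([450.6, 194.2, 135.9]), array([28., 19., 16.]))
(163, 178)
   (np.int32(95), array([204., 156.]), array([750.3, 206.6, 170.3]), array([28., 25., 11.]))
   (np.int32(19), array([199., 210.]), array([608.8, 215.3, 170. ]), array([19., 22., 15.]))
   (np.int32(27), array([148., 232.]), array([554.1, 339.4, 170.9]), array([28., 19., 14.]))
   (np.int
[... 6260 characters left out ...]
 -1, 0, 0, 3, -2]
241 [0, -4, 3, 45, 5, 11, 9, 13, 23, 22, 26, 28, 33, 38, 38, -3, -2]
249 [1, 0, -1, 39, 7, 7, 5, 2, 8, 3, 3, 12, 4, 6, 38, 0, 6]
257 [-5, -3, -1, 38, 2, 5, 8, 8, 2, 7, 7, 8, 6, 5, 42, 0, 1]
265 [0, -3, 0, 38, 6, 0, 2, 1, 4, 7, 6, 7, 9, 5, 43, -4, 4]
273 [0, -3, 2, 38, 10, 5, 6, 8, 8, 5, 8, 2, 4, 6, 40, -1, 2]
281 [0, 0, -2, 43, 6, 4, 4, 3, 6, 5, 7, 11, 12, 7, 41, 4, 1]
289 [-2, 0, 1, 42, 10, 7, 6, 10, 5, 3, 8, 7, 1, 3, 44, -1, 4]
297 [2, -5, -3, 40, 8, 5, 6, 6, 1, 5, 7, 5, 1, 5, 40, 1, 2]
305 [-1, -1, 0, 43, 2, 8, 8, 10, 8, 0, 2, 1, 6, 5, 40, 1, 0]
313 [3, -5, 3, 2, 1, 3, -2, 0, -5, -2, 1, -3, 1, -1, -2, 1, -4]
321 [0, 0, -4, 0, -7, -5, -3, -6, 2, 1, 0, -1, 4, -1, 4, -1, 3]
```

View pics/top0c.png

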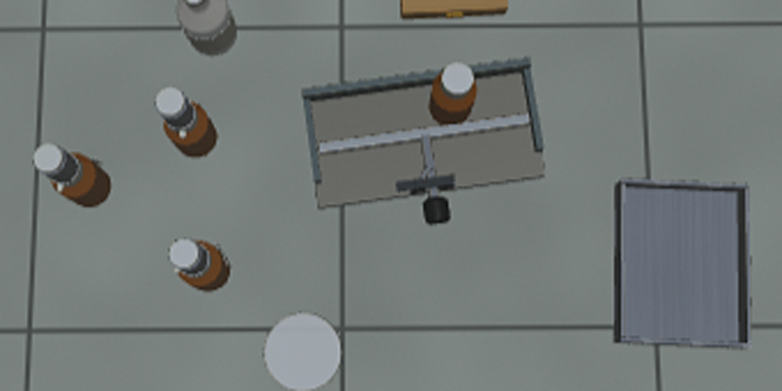

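```bash
python3 - <<'E'
from h import *
for n in("top","scene"):
    f=np.load(n+"0.npz");P=cloud(f["d"],f["K"],f["E"]);print(n)
    t0=0.135;c0=np.array([628,-49])
    R=lambda t:np.array([[np.cos(t),np.sin(t)],[-np.sin(t),np.cos(t)]])
    for it in range(3):
        L=(P[...,:2]-c0)@R(t0).T; Z=P[...,2]
        m=(abs(Z-47)<4)&(abs(L[...,0]-50)<18)&(abs(L[...,1])<125)&((L[...,1]>-20)|(L[...,1]<-75))
        q=L[m]; s,b=np.polyfit(q[:,1],q[:,0],1) ; print(" back n",m.sum(),"slope",s,"x",b, np.percentile(q[:,0]-s*q[:,1],[5,95]))
        mb=(abs(Z-34)<5)&(abs(L[...,0]+10)<15)&(abs(L[...,1])<115);q=L[mb];sb,bb=np.polyfit(q[:,1],q[:,0],1);print(" bar n",mb.sum(),sb,bb,np.percentile(q[:,0]-sb*q[:,1],[5,95]))
        e=[]
        for sg in(1,-1):
            mm=(abs(Z-30)<4)&(abs(L[...,1]-sg*134)<14)&(L[...,0]<38)&(L[...,0]>-50);q=L[mm];a=np.polyfit(q[:,0],q[:,1],1);e.append(a[1]);print(" end",sg,mm.sum(),a,np.percentile(q[:,1],[10,90]),np.percentile(q[:,0],[2,98]))
        t0-= (s+sb)/2*1; print(" yaw",t0)
    m=(Z>25)&(Z<52)&(L[...,0]<-82)&(L[...,0]>-150)&(abs(L[...,1])<30)
    print(" knob world",np.nanmedian(P[m],0),"local pct",np.percentile(L[m],[5,50,95],axis=0))
    m=(Z>36)&(Z<46)&(P[...,0]>330)&(P[...,0]<600)&(P[...,1]<-230)&(P[...,1]>-450)
    print(" tray",cv2.minAreaRect(P[m][:,:2].astype(np.float32)))
    m=(Z>132)&(Z<146)&(abs(P[...,0]-660)<40)&(abs(P[...,1]+80)<40)
    m2=(Z>137)&(Z<158)&(abs(P[...,0]-660)<40)&(abs(P[...,1]+80)<40)
    print(" empty",np.nanmedian(P[m2],0),np.percentile(P[m2],[2,98],axis=0))
E
```

```text
top
 back n 211 slope 0.0016569435829803668 x 55.957131262873574 [51.18954637 60.74470622]
 bar n 352 0.0014343900220406655 -10.843845424100687 [-16.68457571  -4.36025746]
 end 1 78 [-5.00158502e-03  1.32801498e+02] [128.58062911 137.05325302] [-46.09973265  34.42816042]
 end -1 85 [-1.07262133e-02 -1.33432736e+02] [-137.25329796 -129.991549  ] [-47.1797878   35.10235671]
 yaw 0.1334543331974895
 back n 211 slope 0.00011358267765400132 x 55.957023835755095 [51.18921887 60.74449913]
 bar n 352 -0.0001044259419102779 -10.843823317356957 [-16.68473367  -4.36026292]
 end 1 78 [-3.49756763e-03  1.32800263e+02] [128.56509655 137.00320532] [-46.30646293  34.22528529]
 end -1 84 [-6.94301428e-03 -1.33389725e+02] [-137.2736892  -130.00076823] [-46.99123534  35.08851559]
 yaw 0.13344975482961766
 back n 211 slope 0.00010901114442983958 x 55.95702371553646 [51.18921809 60.74449873]
 bar n 352 -0.0001089840142924455 -10.843823290016735 [-16.6847342   -4.36026295]
 end 1 78 [-3.49311266e-03  1.32800260e+02] [128.56505008 137.00304883] [-46.30707512  34.22468424]
 end -1 84 [-6.93852789e-03 -1.333
[... 1387 characters left out ...]
0.0003621997160697214 -10.908739525600549 [-17.38731721  -5.71839321]
 end 1 138 [1.01097737e-03 1.32708756e+02] [129.00185928 137.26042645] [-48.61403179  35.04019908]
 end -1 185 [-8.27054744e-03 -1.33326993e+02] [-137.62775675 -129.5330241 ] [-46.91289052  35.93039384]
 yaw 0.13407049222806686
 knob world [530.3624865  -67.31842083  41.50604231] local pct [[-115.70588983  -14.24441025]
 [ -99.06568556   -5.13533239]
 [ -89.32853615    9.70247297]]
 tray ((459.4905090332031, -350.215087890625), (149.9984588623047, 194.35736083984375), 86.93187713623047)
 empty [658.47631262 -85.57233566 148.87079978] [[ 638.94834538 -100.1820175   137.45916907]
 [ 671.56988099  -68.32536951  151.92586552]]
```

Dock origin ≈ (633.5, −48.3), yaw 0.1335; empty at local (17, −38) (height 150 ✓.); tray (461, −350), long axis along x, ~−3°. Planner helper next.

```bash
cat >> h.py <<'E'
from scipy.spatial.transform import Rotation as R_
O=np.array([633.5,-48.3]);T=0.1338
def dock(x,y):return O+np.array([np.cos(T)*x-np.sin(T)*y,np.sin(T)*x+np.cos(T)*y])
def plan(*wps):
    """wps: (x,y,z_tcp,jaw angle rad) -> deltas in tool frame from measured pose"""
    s=status.observe();p=s["ee_pos"];w,x,y,z=s["ee_rot"];A=R_.from_quat([x,y,z,w])
    print("t",round(s["t"],2),"p",p.round(1),"jaw",np.arctan2(*A.as_matrix()[[1,0],0]).round(3),"open",round(s["opening"],3),"F",s["ft_force"].round(1),"q",s["q"].round(2))
    for X,Y,Zt,a in wps:
        B=R_.from_matrix(np.array([[np.cos(a),np.sin(a),0],[np.sin(a),-np.cos(a),0],[0,0,-1]]).astype(float))
        dp=A.inv().apply(np.array([X,Y,Zt])-p)/1000;dr=(A.inv()*B).as_rotvec()
        print("wp",np.round([X,Y,Zt],0),"dp",dp.round(4).tolist(),"dr",dr.round(3).tolist(),"steps",round(np.linalg.norm(dp)/.05,1))
E
python3 - <<'E'
from h import *
k=dock(-110,0);a=T-np.pi/2;print(k)
plan((*k,205,a),(*k,80,a),(*k,14,a))
E
```

```text
[524.48316613 -62.97412461]
t 0.1 p [ 218.4 -611.7  204.5] jaw -1.228 open 1.002 F [-0.8  0.  -0.6] q [-1.4   0.25  1.56 -0.    1.34 -0.17]
wp [524. -63. 205.] dp [-0.4139, -0.4727, 0.0003] dr [-0.0, 0.002, 0.209] steps 12.6
wp [524. -63.  80.] dp [-0.4137, -0.4727, 0.1253] dr [-0.0, 0.002, 0.209] steps 12.8
wp [524. -63.  14.] dp [-0.4136, -0.4727, 0.1913] dr [-0.0, 0.002, 0.209] steps 13.1
```

Call:
{"name": "jog_arm", "arguments": {"increments": [{"delta_pos":[-0.414,-0.473,0.0],"delta_rot":[0,0.002,0.209]},{"delta_pos":[-0.414,-0.473,0.0],"delta_rot":[0,0.002,0.209]},{"delta_pos":[-0.414,-0.473,0.0],"delta_rot":[0,0.002,0.209]},{"delta_pos":[-0.414,-0.473,0.0],"delta_rot":[0,0.002,0.209]},{"delta_pos":[-0.414,-0.473,0.0],"delta_rot":[0,0.002,0.209]},{"delta_pos":[-0.414,-0.473,0.0],"delta_rot":[0,0.002,0.209]},{"delta_pos":[-0.414,-0.473,0.0],"delta_rot":[0,0.002,0.209]},{"delta_pos":[-0.414,-0.473,0.0],"delta_rot":[0,0.002,0.209]},{"delta_pos":[-0.414,-0.473,0.0],"delta_rot":[0,0.002,0.209]},{"delta_pos":[-0.414,-0.473,0.0],"delta_rot":[0,0.002,0.209]},{"delta_pos":[-0.414,-0.473,0.0],"delta_rot":[0,0.002,0.209]},{"delta_pos":[-0.414,-0.473,0.0],"delta_rot":[0,0.002,0.209]}], "grip": -1}}

```text
t: 1.3
ee_pos: [511.3, -86.1, 205.3]
ee_rot: [0.001, 0.753, -0.658, 0.001]
ft_force: [1.5, -0.5, -0.4]
opening: 0.997
```

Call:
{"name": "jog_arm", "arguments": {"increments": [{"delta_pos":[0,0,0]},{"delta_pos":[0,0,0]},{"delta_pos":[0,0,0]}]}}

```text
$.increments[0]: bad value
```

```bash
python3 - <<'E'
from h import *
k=dock(-110,0);a=T-np.pi/2
plan((*k,205,a),(*k,80,a),(*k,14,a))
E
```

```text
t 1.3 p [511.3 -86.1 205.3] jaw -1.437 open 0.997 F [ 1.5 -0.5 -0.4] q [-0.38 -0.07  1.89 -0.    1.32  1.05]
wp [524. -63. 205.] dp [-0.0212, -0.0162, 0.0002] dr [-0.0, -0.002, 0.0] steps 0.5
wp [524. -63.  80.] dp [-0.0214, -0.0162, 0.1252] dr [-0.0, -0.002, 0.0] steps 2.6
wp [524. -63.  14.] dp [-0.0216, -0.0162, 0.1912] dr [-0.0, -0.002, 0.0] steps 3.9
```

Call:
{"name": "jog_arm", "arguments": {"increments": [{"delta_pos":[-0.021,-0.016,0.0],"delta_rot":[0,0,0]},{"delta_pos":[-0.021,-0.016,0.0],"delta_rot":[0,0,0]},{"delta_pos":[-0.021,-0.016,0.05],"delta_rot":[0,0,0]},{"delta_pos":[-0.021,-0.016,0.1],"delta_rot":[0,0,0]},{"delta_pos":[-0.021,-0.016,0.1],"delta_rot":[0,0,0]},{"delta_pos":[-0.021,-0.016,0.1],"delta_rot":[0,0,0]}]}}

```text
t: 1.9
ee_pos: [523.4, -66.2, 105.5]
ee_rot: [0.001, 0.752, -0.659, 0.0]
ft_force: [0.5, -0.3, 0.5]
opening: 0.998
```

```bash
python3 - <<'E'
from h import *
k=dock(-110,0);a=T-np.pi/2
plan((*k,14,a))
im,*_=cap("scene");save(cv2.resize(im[150:300,150:350],None,fx=3,fy=3),"knob")
E
```

```text
t 1.9 p [523.4 -66.2 105.5] jaw -1.438 open 0.998 F [ 0.5 -0.3  0.5] q [-0.34  0.08  1.94 -0.    1.12  1.1 ]
wp [524. -63.  14.] dp [-0.0031, -0.0016, 0.0915] dr [0.001, -0.001, -0.001] steps 1.8
```

View pics/knob.png

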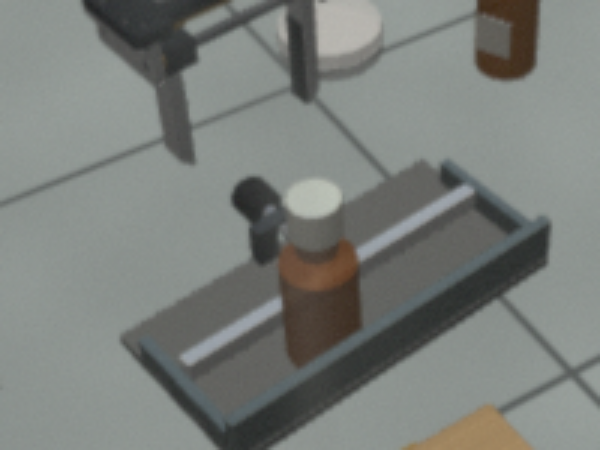

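Fingers straddle the knob. Descend, grip, pull.

Call:
{"name": "jog_arm", "arguments": {"increments": [{"delta_pos":[-0.003,-0.001,0.045],"delta_rot":[0,0,0]},{"delta_pos":[-0.003,-0.001,0.075],"delta_rot":[0,0,0]},{"delta_pos":[-0.003,-0.001,0.091],"delta_rot":[0,0,0]},{"delta_pos":[-0.003,-0.001,0.091],"delta_rot":[0,0,0]}]}}

```text
t: 2.35
ee_pos: [525.1, -63.1, 15.1]
ee_rot: [0.001, 0.753, -0.658, 0.001]
ft_force: [0.1, 0.4, 1.3]
opening: 1.0
```

Call:
{"name": "jog_arm", "arguments": {"increments": [{"delta_pos":[0,0,0],"delta_rot":[0,0,0]},{"delta_pos":[0,0,0],"delta_rot":[0,0,0]},{"delta_pos":[0,0,0],"delta_rot":[0,0,0]},{"delta_pos":[0,0,0],"delta_rot":[0,0,0]},{"delta_pos":[0,0,0],"delta_rot":[0,0,0]},{"delta_pos":[0,0,0],"delta_rot":[0,0,0]},{"delta_pos":[0,0,0],"delta_rot":[0,0,0]},{"delta_pos":[0,0,0],"delta_rot":[0,0,0]},{"delta_pos":[0,0,0],"delta_rot":[0,0,0]}], "grip": 1, "squeeze": 40}}

```text
t: 3.25
ee_pos: [524.6, -63.1, 14.3]
ee_rot: [0.001, 0.753, -0.658, 0.001]
ft_force: [0.2, -2.5, -0.7]
opening: 0.308
```

Call:
{"name": "jog_arm", "arguments": {"increments": [{"delta_pos":[0,0.005,0],"delta_rot":[0,0,0]},{"delta_pos":[0,0.01,0],"delta_rot":[0,0,0]},{"delta_pos":[0,0.015,0],"delta_rot":[0,0,0]},{"delta_pos":[0,0.02,0],"delta_rot":[0,0,0]},{"delta_pos":[0,0.025,0],"delta_rot":[0,0,0]},{"delta_pos":[0,0.03,0],"delta_rot":[0,0,0]},{"delta_pos":[0,0.035,0],"delta_rot":[0,0,0]},{"delta_pos":[0,0.039,0],"delta_rot":[0,0,0]},{"delta_pos":[0,0.041,0],"delta_rot":[0,0,0]},{"delta_pos":[0,0.041,0],"delta_rot":[0,0,0]},{"delta_pos":[0,0.041,0],"delta_rot":[0,0,0]}]}}

```text
t: 4.35
ee_pos: [484.9, -68.4, 14.4]
ee_rot: [-0.0, 0.753, -0.658, 0.002]
ft_force: [7.8, -3.5, -9.8]
opening: 0.306
```

Call:
{"name": "jog_arm", "arguments": {"increments": [{"delta_pos":[0,0.041,0],"delta_rot":[0,0,0]},{"delta_pos":[0,0,0],"delta_rot":[0,0,0]},{"delta_pos":[0,0,0],"delta_rot":[0,0,0]},{"delta_pos":[0,0,0],"delta_rot":[0,0,0]},{"delta_pos":[0,0,0],"delta_rot":[0,0,0]},{"delta_pos":[0,0,-0.05],"delta_rot":[0,0,0]},{"delta_pos":[0,0,-0.1],"delta_rot":[0,0,0]},{"delta_pos":[0,0,-0.15],"delta_rot":[0,0,0]},{"delta_pos":[0,0,-0.2],"delta_rot":[0,0,0]},{"delta_pos":[0,0,-0.2],"delta_rot":[0,0,0]}], "grip": -1}}

```text
t: 5.35
ee_pos: [488.9, -69.6, 224.2]
ee_rot: [-0.002, 0.753, -0.658, 0.009]
ft_force: [0.3, -0.3, 0.5]
opening: 1.0
```

```bash
python3 - <<'E'
from h import *
e=np.array([655.5,-84]);plan((*e,230,T),(*e,107,T))
im,d,K,E=cap("scene");P=cloud(d,K,E)
save(cv2.resize(im[150:300,150:350],None,fx=3,fy=3),"knob2")
L=(P[...,:2]-O)@np.array([[np.cos(T),-np.sin(T)],[np.sin(T),np.cos(T)]]);Z=P[...,2]
m=(abs(Z-33)<4)&(abs(L[...,1])<115)&(L[...,0]<0)&(L[...,0]>-68);print("bar local x",np.median(L[m],0),m.sum())
E
```

```text
t 5.35 p [488.9 -69.6 224.2] jaw -1.437 open 1.0 F [ 0.3 -0.3  0.5] q [-0.37 -0.16  1.94 -0.    1.34  1.07]
wp [656. -84. 230.] dp [0.0366, -0.1633, -0.0029] dr [-0.004, -0.02, -1.571] steps 3.3
wp [656. -84. 107.] dp [0.0353, -0.1614, 0.1201] dr [-0.004, -0.02, -1.571] steps 4.1
bar local x [-55.84979047 -35.59669407] 427
```

Bar is out (top centre ≈ −56). Now to the empty.

Call:
{"name": "jog_arm", "arguments": {"increments": [{"delta_pos":[0.036,-0.163,-0.003],"delta_rot":[-0.004,-0.02,-1.571]},{"delta_pos":[0.036,-0.163,-0.003],"delta_rot":[-0.004,-0.02,-1.571]},{"delta_pos":[0.036,-0.163,-0.003],"delta_rot":[-0.004,-0.02,-1.571]},{"delta_pos":[0.036,-0.163,-0.003],"delta_rot":[-0.004,-0.02,-1.571]},{"delta_pos":[0.036,-0.163,-0.003],"delta_rot":[-0.004,-0.02,-1.571]},{"delta_pos":[0.036,-0.163,-0.003],"delta_rot":[-0.004,-0.02,-1.571]},{"delta_pos":[0.036,-0.163,-0.003],"delta_rot":[-0.004,-0.02,-1.571]},{"delta_pos":[0.036,-0.163,-0.003],"delta_rot":[-0.004,-0.02,-1.571]},{"delta_pos":[0.036,-0.163,-0.003],"delta_rot":[-0.004,-0.02,-1.571]},{"delta_pos":[0.036,-0.163,-0.003],"delta_rot":[-0.004,-0.02,-1.571]},{"delta_pos":[0.036,-0.163,-0.003],"delta_rot":[-0.004,-0.02,-1.571]},{"delta_pos":[0.036,-0.163,-0.003],"delta_rot":[-0.004,-0.02,-1.571]}]}}

```text
t: 6.6
ee_pos: [649.7, -81.6, 215.9]
ee_rot: [-0.004, 0.998, 0.067, -0.009]
ft_force: [-0.4, -0.7, 0.8]
opening: 1.002
```

```bash
python3 - <<'E'
from h import *
e=np.array([655.5,-84]);plan((*e,230,T),(*e,117,T))
im,d,K,E=cap("scene");P=cloud(d,K,E)
m=(abs(P[...,2]-148)<6)&(abs(P[...,0]-655)<35)&(abs(P[...,1]+84)<35);print(np.median(P[m],0),np.percentile(P[m],[2,98],axis=0),m.sum())
E
```

```text
t 6.6 p [649.7 -81.6 215.9] jaw 0.134 open 1.002 F [-0.4 -0.7  0.8] q [-0.3   0.26  1.52  0.    1.38 -0.43]
wp [656. -84. 230.] dp [0.0052, 0.003, -0.0142] dr [-0.009, 0.017, -0.0] steps 0.3
wp [656. -84. 117.] dp [0.0071, 0.0041, 0.0987] dr [-0.009, 0.017, -0.0] steps 2.0
[657.08176562 -84.66718737 149.34432568] [[ 638.72079349 -100.20921672  142.48729445]
 [ 670.94329967  -68.37432048  151.58881534]] 248
```

Call:
{"name": "jog_arm", "arguments": {"increments": [{"delta_pos":[0.006,0.004,0],"delta_rot":[-0.009,0.017,0]},{"delta_pos":[0.007,0.004,0.04],"delta_rot":[-0.009,0.017,0]},{"delta_pos":[0.007,0.004,0.075],"delta_rot":[-0.009,0.017,0]},{"delta_pos":[0.007,0.004,0.099],"delta_rot":[-0.009,0.017,0]},{"delta_pos":[0.007,0.004,0.099],"delta_rot":[-0.009,0.017,0]},{"delta_pos":[0.007,0.004,0.099],"delta_rot":[-0.009,0.017,0]}]}}

```text
t: 7.25
ee_pos: [656.4, -84.2, 118.7]
ee_rot: [0.0, 0.998, 0.067, 0.001]
ft_force: [-0.2, -0.3, 1.0]
opening: 1.002
```

Call:
{"name": "jog_arm", "arguments": {"increments": [{"delta_pos":[0,0,0],"delta_rot":[0,0,0]},{"delta_pos":[0,0,0],"delta_rot":[0,0,0]},{"delta_pos":[0,0,0],"delta_rot":[0,0,0]},{"delta_pos":[0,0,0],"delta_rot":[0,0,0]},{"delta_pos":[0,0,0],"delta_rot":[0,0,0]},{"delta_pos":[0,0,0],"delta_rot":[0,0,0]},{"delta_pos":[0,0,0],"delta_rot":[0,0,0]},{"delta_pos":[0,0,0],"delta_rot":[0,0,0]},{"delta_pos":[0,0,0],"delta_rot":[0,0,0]}], "grip": 1, "squeeze": 40}}

```text
t: 8.15
ee_pos: [656.0, -84.0, 118.2]
ee_rot: [0.0, 0.998, 0.067, 0.001]
ft_force: [0.3, 0.1, -0.2]
opening: 0.378
```

Call:
{"name": "jog_arm", "arguments": {"increments": [{"delta_pos":[0,0,-0.02],"delta_rot":[0,0,0]},{"delta_pos":[0,0,-0.05],"delta_rot":[0,0,0]},{"delta_pos":[0,0,-0.08],"delta_rot":[0,0,0]},{"delta_pos":[0,0,-0.1],"delta_rot":[0,0,0]},{"delta_pos":[0,0,-0.11],"delta_rot":[0,0,0]},{"delta_pos":[0,0,-0.11],"delta_rot":[0,0,0]},{"delta_pos":[0,0,-0.11],"delta_rot":[0,0,0]}]}}

```text
t: 8.85
ee_pos: [655.3, -83.8, 226.9]
ee_rot: [-0.0, 0.998, 0.067, -0.0]
ft_force: [0.3, -0.0, -1.0]
opening: 0.377
```

```bash
cat >> h.py <<'E'
def tray():
    for n in("top","scene"):
        im,d,K,E=cap(n);P=cloud(d,K,E);Z=P[...,2]
        m=(Z>35)&(Z<46)&(P[...,0]>300)&(P[...,0]<640)&(P[...,1]<-210)&(P[...,1]>-520)
        print(n,"tray",cv2.minAreaRect(P[m][:,:2].astype(np.float32)),np.nanmedian(P[m],0))
E
python3 - <<'E'
from h import *
tray()
plan((461,-350,240,T))
E
```

```text
top tray ((462.1073303222656, -350.076904296875), (151.64476013183594, 190.5417022705078), 86.96653747558594) [ 457.57823635 -351.48212931   39.53808825]
scene tray ((459.83648681640625, -350.3126220703125), (149.94432067871094, 196.25527954101562), 86.99938201904297) [ 485.44260065 -355.27444158   38.79921807]
t 8.95 p [655.  -83.7 226.2] jaw 0.134 open 0.376 F [ 0.9  0.4 -1.9] q [-0.3   0.25  1.51  0.    1.38 -0.43]
wp [ 461 -350  240] dp [-0.2278, 0.238, -0.0137] dr [-0.001, 0.001, 0.0] steps 6.6
```

Call:
{"name": "jog_arm", "arguments": {"increments": [{"delta_pos":[-0.015,0.016,0],"delta_rot":[0,0,0]},{"delta_pos":[-0.04,0.042,0],"delta_rot":[0,0,0]},{"delta_pos":[-0.07,0.073,0],"delta_rot":[0,0,0]},{"delta_pos":[-0.1,0.104,0],"delta_rot":[0,0,0]},{"delta_pos":[-0.13,0.136,0],"delta_rot":[0,0,0]},{"delta_pos":[-0.16,0.167,0],"delta_rot":[0,0,0]},{"delta_pos":[-0.19,0.198,0],"delta_rot":[0,0,0]},{"delta_pos":[-0.215,0.225,0],"delta_rot":[0,0,0]},{"delta_pos":[-0.228,0.238,0],"delta_rot":[0,0,0]},{"delta_pos":[-0.228,0.238,0],"delta_rot":[0,0,0]},{"delta_pos":[-0.228,0.238,0],"delta_rot":[0,0,0]}]}}

```text
t: 10.05
ee_pos: [461.5, -349.8, 227.1]
ee_rot: [-0.001, 0.998, 0.067, 0.001]
ft_force: [0.6, -0.2, -1.0]
opening: 0.378
```

```bash
python3 - <<'E'
from h import *
tray()
plan((461,-350,114,T))
E
```

```text
top tray ((508.15576171875, -305.8017883300781), (105.8147964477539, 211.89373779296875), 47.83012390136719) [ 527.47572762 -281.0692965    39.38107572]
scene tray ((459.6091003417969, -350.2809753417969), (149.9916534423828, 195.1283721923828), 86.9892578125) [ 501.50976558 -368.91695843   38.73771376]
t 10.15 p [ 462.1 -349.3  227.5] jaw 0.135 open 0.375 F [-0.5 -0.3 -1. ] q [-0.84  0.06  1.72  0.    1.36 -0.98]
wp [ 461 -350  114] dp [-0.0014, 0.0006, 0.1135] dr [-0.0, -0.002, 0.001] steps 2.3
```

Scene camera still agrees with (460, −350) (top view is occluded by the arm). Lower, release, rise.

Call:
{"name": "jog_arm", "arguments": {"increments": [{"delta_pos":[-0.001,0,0.03],"delta_rot":[0,0,0]},{"delta_pos":[-0.001,0,0.06],"delta_rot":[0,0,0]},{"delta_pos":[-0.001,0,0.085],"delta_rot":[0,0,0]},{"delta_pos":[-0.001,0,0.1],"delta_rot":[0,0,0]},{"delta_pos":[-0.001,0,0.108],"delta_rot":[0,0,0]},{"delta_pos":[-0.001,0,0.112],"delta_rot":[0,0,0]},{"delta_pos":[-0.001,0,0.113],"delta_rot":[0,0,0]},{"delta_pos":[-0.001,0,0.113],"delta_rot":[0,0,0]},{"delta_pos":[-0.001,0,0.113],"delta_rot":[0,0,0]}]}}

```text
t: 11.05
ee_pos: [461.5, -351.0, 116.2]
ee_rot: [0.001, 0.998, 0.067, 0.002]
ft_force: [-0.4, -0.6, -1.9]
opening: 0.379
```

Call:
{"name": "jog_arm", "arguments": {"increments": [{"delta_pos":[0,0,0],"delta_rot":[0,0,0]},{"delta_pos":[0,0,0],"delta_rot":[0,0,0]},{"delta_pos":[0,0,0],"delta_rot":[0,0,0]},{"delta_pos":[0,0,0],"delta_rot":[0,0,0]},{"delta_pos":[0,0,0],"delta_rot":[0,0,0]},{"delta_pos":[0,0,-0.04],"delta_rot":[0,0,0]},{"delta_pos":[0,0,-0.09],"delta_rot":[0,0,0]},{"delta_pos":[0,0,-0.14],"delta_rot":[0,0,0]},{"delta_pos":[0,0,-0.18],"delta_rot":[0,0,0]},{"delta_pos":[0,0,-0.18],"delta_rot":[0,0,0]},{"delta_pos":[0,0,-0.18],"delta_rot":[0,0,0]}], "grip": -1}}

```text
t: 12.15
ee_pos: [460.9, -350.6, 296.0]
ee_rot: [0.001, 0.998, 0.067, 0.002]
ft_force: [0.5, -0.1, -0.4]
opening: 0.998
```

```bash
python3 - <<'E'
from h import *
im,d,K,E=cap("scene");P=cloud(d,K,E)
save(im,"s2")
Q=P.copy();Q[~((P[...,0]>330)&(P[...,0]<900)&(P[...,1]>-450)&(P[...,1]<450))]=np.nan
for b in blobs(Q,188,205)+blobs(Q,137,150):print(b)
plan((621.5,223.5,290,T),(562.5,351,290,T),(461,205.5,290,T))
E
```

```text
(np.int32(107), array([321., 104.]), array([462.1, 204.7, 195.3]), array([29., 32., 11.]))
(np.int32(118), array([400., 105.]), array([563.1, 349.8, 195.4]), array([34., 33., 10.]))
(np.int32(139), array([374., 135.]), array([623. , 222.6, 195.4]), array([30., 31., 10.]))
(np.int32(75), array([397., 126.]), array([571.4, 341.5, 143.5]), array([28., 27., 13.]))
(np.int32(68), array([320., 125.]), array([471.1, 197.8, 143.5]), array([27., 28., 13.]))
(np.int32(79), array([371., 157.]), array([630.9, 214.2, 142.8]), array([27., 27., 13.]))
(np.int32(69), array([407., 193.]), array([756.8, 199.2, 143.4]), array([22., 18., 13.]))
(np.int32(239), array([ 81., 214.]), array([ 463.6, -350.4,  143.9]), array([39., 35., 11.]))
t 12.2 p [ 460.3 -350.   294.1] jaw 0.134 open 1.001 F [-0.3 -0.  -1. ] q [-0.85  0.02  1.65  0.    1.48 -0.98]
wp [622. 224. 290.] dp [0.2364, -0.5469, 0.0045] dr [-0.0, -0.001, 0.0] steps 11.9
wp [562. 351. 290.] dp [0.195, -0.6811, 0.0046] dr [-0.0, -0.001, 0.0] steps 14.2
wp [461. 206. 290.] dp [0.0749, -0.5505, 0.0044] dr [-0.0, -0.001, 0.0] steps 11.1
```

View pics/s2.png

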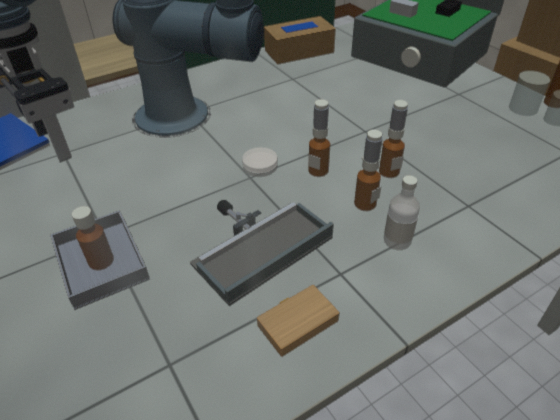

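Empty stands in the tray; bar and knob out. Next: bottle A at (621.5, 223.5).

Call:
{"name": "jog_arm", "arguments": {"increments": [{"delta_pos":[0.236,-0.547,0],"delta_rot":[0,0,0]},{"delta_pos":[0.236,-0.547,0],"delta_rot":[0,0,0]},{"delta_pos":[0.236,-0.547,0],"delta_rot":[0,0,0]},{"delta_pos":[0.236,-0.547,0],"delta_rot":[0,0,0]},{"delta_pos":[0.236,-0.547,0],"delta_rot":[0,0,0]},{"delta_pos":[0.236,-0.547,0],"delta_rot":[0,0,0]},{"delta_pos":[0.236,-0.547,0],"delta_rot":[0,0,0]},{"delta_pos":[0.236,-0.547,0],"delta_rot":[0,0,0]},{"delta_pos":[0.236,-0.547,0],"delta_rot":[0,0,0]},{"delta_pos":[0.236,-0.547,0],"delta_rot":[0,0,0]},{"delta_pos":[0.236,-0.547,0],"delta_rot":[0,0,0]},{"delta_pos":[0.236,-0.547,0],"delta_rot":[0,0,0]}]}}

```text
t: 13.4
ee_pos: [620.5, 225.4, 291.9]
ee_rot: [0.001, 0.998, 0.067, -0.001]
ft_force: [0.1, -0.8, -0.0]
opening: 1.0
```

Call:
{"name": "jog_arm", "arguments": {"increments": [{"delta_pos":[0,0,0],"delta_rot":[0,0,0]},{"delta_pos":[0,0,0],"delta_rot":[0,0,0]},{"delta_pos":[0,0,0],"delta_rot":[0,0,0]}]}}

```text
t: 13.7
ee_pos: [620.8, 222.2, 293.5]
ee_rot: [0.001, 0.998, 0.066, -0.0]
ft_force: [0.3, 1.2, 0.2]
opening: 1.0
```

```bash
python3 - <<'E'
from h import *
plan((621.5,223.5,141,T))
E
```

```text
t 13.7 p [620.8 222.2 293.5] jaw 0.133 open 1.0 F [0.3 1.2 0.2] q [ 0.17  0.21  1.44 -0.    1.49  0.04]
wp [622. 224. 141.] dp [0.001, -0.0014, 0.1525] dr [0.001, 0.001, -0.001] steps 3.1
```

Call:
{"name": "jog_arm", "arguments": {"increments": [{"delta_pos":[0.001,-0.001,0.04],"delta_rot":[0,0,0]},{"delta_pos":[0.001,-0.001,0.08],"delta_rot":[0,0,0]},{"delta_pos":[0.001,-0.001,0.115],"delta_rot":[0,0,0]},{"delta_pos":[0.001,-0.001,0.14],"delta_rot":[0,0,0]},{"delta_pos":[0.001,-0.001,0.152],"delta_rot":[0,0,0]},{"delta_pos":[0.001,-0.001,0.152],"delta_rot":[0,0,0]},{"delta_pos":[0.001,-0.001,0.152],"delta_rot":[0,0,0]}]}}

```text
t: 14.4
ee_pos: [623.4, 223.8, 144.7]
ee_rot: [0.0, 0.998, 0.067, 0.002]
ft_force: [-0.1, -0.2, 0.2]
opening: 1.002
```

Call:
{"name": "jog_arm", "arguments": {"increments": [{"delta_pos":[0,0,0],"delta_rot":[0,0,0]},{"delta_pos":[0,0,0],"delta_rot":[0,0,0]},{"delta_pos":[0,0,0],"delta_rot":[0,0,0]},{"delta_pos":[0,0,0],"delta_rot":[0,0,0]},{"delta_pos":[0,0,0],"delta_rot":[0,0,0]},{"delta_pos":[0,0,0],"delta_rot":[0,0,0]},{"delta_pos":[0,0,0],"delta_rot":[0,0,0]},{"delta_pos":[0,0,0],"delta_rot":[0,0,0]},{"delta_pos":[0,0,0],"delta_rot":[0,0,0]}], "grip": 1, "squeeze": 50}}

```text
t: 15.3
ee_pos: [622.3, 224.3, 143.0]
ee_rot: [0.0, 0.998, 0.067, 0.001]
ft_force: [-0.6, -0.4, -0.9]
opening: 0.357
```

Call:
{"name": "jog_arm", "arguments": {"increments": [{"delta_pos":[0,0,-0.015],"delta_rot":[0,0,0]},{"delta_pos":[0,0,-0.035],"delta_rot":[0,0,0]},{"delta_pos":[0,0,-0.06],"delta_rot":[0,0,0]},{"delta_pos":[0,0,-0.08],"delta_rot":[0,0,0]},{"delta_pos":[0,0,-0.09],"delta_rot":[0,0,0]},{"delta_pos":[0,0,-0.09],"delta_rot":[0,0,0]},{"delta_pos":[0,0,-0.09],"delta_rot":[0,0,0]}]}}

```text
t: 16.0
ee_pos: [621.9, 224.2, 232.2]
ee_rot: [0.0, 0.998, 0.067, 0.0]
ft_force: [0.0, 1.3, -4.5]
opening: 0.359
```

```bash
python3 - <<'E'
from h import *
s=dock(13,-70);plan((*s,232,T),(*s,152,T))
E
```

```text
t 16.0 p [621.9 224.2 232.2] jaw 0.134 open 0.359 F [ 0.   1.3 -4.5] q [ 0.18  0.25  1.5  -0.    1.39  0.04]
wp [ 656. -116.  232.] dp [-0.0119, 0.3416, 0.0005] dr [0.001, -0.0, 0.0] steps 6.8
wp [ 656. -116.  152.] dp [-0.0119, 0.3416, 0.0805] dr [0.001, -0.0, 0.0] steps 7.0
```

Call:
{"name": "jog_arm", "arguments": {"increments": [{"delta_pos":[0,0.015,0],"delta_rot":[0,0,0]},{"delta_pos":[-0.002,0.045,0],"delta_rot":[0,0,0]},{"delta_pos":[-0.003,0.085,0],"delta_rot":[0,0,0]},{"delta_pos":[-0.004,0.13,0],"delta_rot":[0,0,0]},{"delta_pos":[-0.006,0.175,0],"delta_rot":[0,0,0]},{"delta_pos":[-0.008,0.22,0],"delta_rot":[0,0,0]},{"delta_pos":[-0.009,0.26,0],"delta_rot":[0,0,0]},{"delta_pos":[-0.01,0.3,0],"delta_rot":[0,0,0]},{"delta_pos":[-0.012,0.328,0],"delta_rot":[0,0,0]},{"delta_pos":[-0.012,0.342,0],"delta_rot":[0,0,0]},{"delta_pos":[-0.012,0.342,0],"delta_rot":[0,0,0]},{"delta_pos":[-0.012,0.342,0],"delta_rot":[0,0,0]}]}}

```text
t: 17.2
ee_pos: [655.8, -115.4, 232.7]
ee_rot: [-0.0, 0.998, 0.067, 0.0]
ft_force: [0.6, 0.8, -3.4]
opening: 0.352
```

Call:
{"name": "jog_arm", "arguments": {"increments": [{"delta_pos":[0,0,0.03],"delta_rot":[0,0,0]},{"delta_pos":[0,0,0.055],"delta_rot":[0,0,0]},{"delta_pos":[0,0,0.067],"delta_rot":[0,0,0]},{"delta_pos":[0,0,0.07],"delta_rot":[0,0,0]},{"delta_pos":[0,0,0.07],"delta_rot":[0,0,0]},{"delta_pos":[0,0,0.07],"delta_rot":[0,0,0]}]}}

```text
t: 17.8
ee_pos: [657.3, -116.2, 165.2]
ee_rot: [0.001, 0.998, 0.067, 0.002]
ft_force: [0.6, -0.2, -2.7]
opening: 0.355
```

```bash
cat >> h.py <<'E'
def chk(x,y,s=30):
    """tilt check of a bottle near (x,y) from the scene camera: cap top and glass band"""
    im,d,K,E=cap("scene");P=cloud(d,K,E);Z=P[...,2]
    w=(abs(P[...,0]-x)<s)&(abs(P[...,1]-y)<s)
    for a,b in((20,80),(100,120),(120,140),(145,190),(190,215)):
        m=w&(Z>a)&(Z<b)
        if m.sum()>5:print((a,b),np.median(P[m],0).round(1),m.sum(),"zmax",np.percentile(Z[m],98).round(1))
E
python3 - <<'E'
from h import *
s=dock(13,-70);plan((*s,152,T));chk(*s,40)
im,*_=cap("scene");save(cv2.resize(im[120:300,150:350],None,fx=3,fy=3),"a1")
E
```

```text
t 17.8 p [ 657.3 -116.2  165.2] jaw 0.134 open 0.355 F [ 0.6 -0.2 -2.7] q [-0.34  0.32  1.55  0.    1.27 -0.48]
wp [ 656. -116.  152.] dp [-0.0016, -0.0005, 0.0132] dr [0.002, -0.004, 0.001] steps 0.3
(20, 80) [ 683.4 -117.8   46.5] 677 zmax 78.6
(100, 120) [ 671.3 -121.9  109.4] 359 zmax 118.6
(120, 140) [ 670.5 -121.   132.9] 99 zmax 139.2
(145, 190) [ 670.9 -123.7  172.2] 370 zmax 189.3
(190, 215) [ 669.8 -123.4  202.7] 286 zmax 214.2
```

View pics/a1.png

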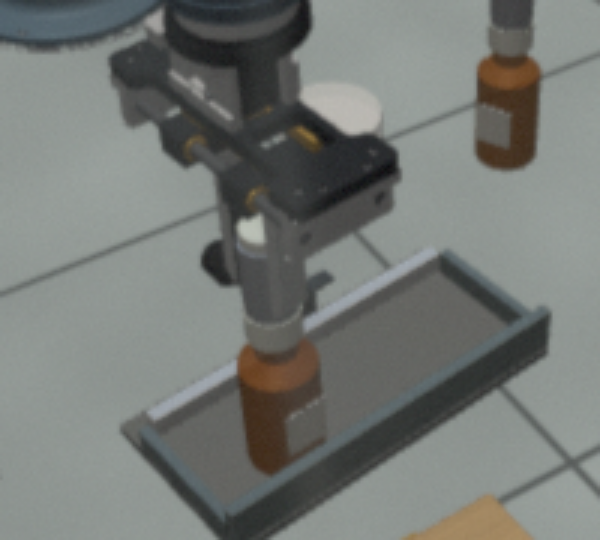

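Bottle A hangs upright over its slot. Lower gently.

Call:
{"name": "jog_arm", "arguments": {"increments": [{"delta_pos":[-0.001,0,0.004],"delta_rot":[0,0,0]},{"delta_pos":[-0.001,0,0.008],"delta_rot":[0,0,0]},{"delta_pos":[-0.001,0,0.01],"delta_rot":[0,0,0]},{"delta_pos":[-0.001,0,0.011],"delta_rot":[0,0,0]},{"delta_pos":[-0.001,0,0.011],"delta_rot":[0,0,0]},{"delta_pos":[-0.001,0,0.011],"delta_rot":[0,0,0]}]}}

```text
t: 18.5
ee_pos: [655.4, -116.5, 153.2]
ee_rot: [0.0, 0.998, 0.067, 0.001]
ft_force: [-2.5, 0.6, 4.5]
opening: 0.355
```

Call:
{"name": "jog_arm", "arguments": {"increments": [{"delta_pos":[0,0,0.001],"delta_rot":[0,0,0]},{"delta_pos":[0,0,0.001],"delta_rot":[0,0,0]},{"delta_pos":[0,0,0.001],"delta_rot":[0,0,0]}]}}

```text
t: 18.8
ee_pos: [655.5, -116.5, 153.2]
ee_rot: [0.001, 0.998, 0.067, 0.001]
ft_force: [-4.6, 1.2, 8.2]
opening: 0.357
```

Call:
{"name": "jog_arm", "arguments": {"increments": [{"delta_pos":[0,0,0],"delta_rot":[0,0,0]},{"delta_pos":[0,0,0],"delta_rot":[0,0,0]},{"delta_pos":[0,0,0],"delta_rot":[0,0,0]},{"delta_pos":[0,0,0],"delta_rot":[0,0,0]},{"delta_pos":[0,0,0],"delta_rot":[0,0,0]},{"delta_pos":[0,0,0],"delta_rot":[0,0,0]},{"delta_pos":[0,0,-0.04],"delta_rot":[0,0,0]},{"delta_pos":[0,0,-0.09],"delta_rot":[0,0,0]},{"delta_pos":[0,0,-0.13],"delta_rot":[0,0,0]},{"delta_pos":[0,0,-0.13],"delta_rot":[0,0,0]},{"delta_pos":[0,0,-0.13],"delta_rot":[0,0,0]}], "grip": -1}}

```text
t: 19.9
ee_pos: [655.5, -116.4, 282.5]
ee_rot: [0.001, 0.998, 0.067, 0.002]
ft_force: [1.0, 0.4, -1.1]
opening: 1.001
```

```bash
python3 - <<'E'
from h import *
s=dock(13,-70);print(s);chk(*s,40)
plan((461.5,205,285,T))
E
```

```text
[ 655.72188693 -115.9401341 ]
(20, 80) [ 680.9 -118.    46.6] 714 zmax 78.4
(100, 120) [ 666.9 -119.6  103.3] 156 zmax 116.8
(120, 140) [ 670.8 -120.6  130.6] 147 zmax 139.6
(145, 190) [ 669.2 -121.1  167.8] 339 zmax 188.9
(190, 215) [ 662.4 -116.7  204.4] 301 zmax 207.0
t 19.95 p [ 654.7 -116.1  280.3] jaw 0.134 open 1.003 F [ 0.5 -0.1 -1.1] q [-0.35  0.23  1.44  0.    1.47 -0.48]
wp [462. 205. 285.] dp [-0.1485, -0.3441, -0.0048] dr [0.0, -0.001, 0.0] steps 7.5
```

Call:
{"name": "jog_arm", "arguments": {"increments": [{"delta_pos":[-0.148,-0.344,-0.005],"delta_rot":[0,0,0]},{"delta_pos":[-0.148,-0.344,-0.005],"delta_rot":[0,0,0]},{"delta_pos":[-0.148,-0.344,-0.005],"delta_rot":[0,0,0]},{"delta_pos":[-0.148,-0.344,-0.005],"delta_rot":[0,0,0]},{"delta_pos":[-0.148,-0.344,-0.005],"delta_rot":[0,0,0]},{"delta_pos":[-0.148,-0.344,-0.005],"delta_rot":[0,0,0]},{"delta_pos":[-0.148,-0.344,-0.005],"delta_rot":[0,0,0]},{"delta_pos":[-0.148,-0.344,-0.005],"delta_rot":[0,0,0]},{"delta_pos":[-0.148,-0.344,-0.005],"delta_rot":[0,0,0]},{"delta_pos":[-0.148,-0.344,-0.005],"delta_rot":[0,0,0]},{"delta_pos":[-0.148,-0.344,-0.005],"delta_rot":[0,0,0]},{"delta_pos":[-0.148,-0.344,-0.005],"delta_rot":[0,0,0]}]}}

```text
t: 21.15
ee_pos: [463.0, 203.7, 285.2]
ee_rot: [0.001, 0.998, 0.066, 0.0]
ft_force: [-1.3, -0.9, -0.4]
opening: 1.0
```

```bash
python3 - <<'E'
from h import *
plan((461.5,205,142,T))
E
```

```text
t 21.15 p [463.  203.7 285.2] jaw 0.132 open 1.0 F [-1.3 -0.9 -0.4] q [ 0.19 -0.16  1.83 -0.    1.47  0.06]
wp [462. 205. 142.] dp [-0.0014, -0.0016, 0.1432] dr [0.001, -0.001, -0.002] steps 2.9
```

Call:
{"name": "jog_arm", "arguments": {"increments": [{"delta_pos":[-0.001,-0.001,0.04],"delta_rot":[0,0,0]},{"delta_pos":[-0.001,-0.001,0.08],"delta_rot":[0,0,0]},{"delta_pos":[-0.001,-0.001,0.115],"delta_rot":[0,0,0]},{"delta_pos":[-0.001,-0.001,0.135],"delta_rot":[0,0,0]},{"delta_pos":[-0.001,-0.001,0.143],"delta_rot":[0,0,0]},{"delta_pos":[-0.001,-0.001,0.143],"delta_rot":[0,0,0]},{"delta_pos":[-0.001,-0.001,0.143],"delta_rot":[0,0,0]}]}}

```text
t: 21.85
ee_pos: [462.7, 205.4, 144.1]
ee_rot: [0.0, 0.998, 0.067, 0.002]
ft_force: [0.2, -0.8, -0.2]
opening: 1.001
```

Call:
{"name": "jog_arm", "arguments": {"increments": [{"delta_pos":[0,0,0],"delta_rot":[0,0,0]},{"delta_pos":[0,0,0],"delta_rot":[0,0,0]},{"delta_pos":[0,0,0],"delta_rot":[0,0,0]},{"delta_pos":[0,0,0],"delta_rot":[0,0,0]},{"delta_pos":[0,0,0],"delta_rot":[0,0,0]},{"delta_pos":[0,0,0],"delta_rot":[0,0,0]},{"delta_pos":[0,0,0],"delta_rot":[0,0,0]},{"delta_pos":[0,0,0],"delta_rot":[0,0,0]},{"delta_pos":[0,0,0],"delta_rot":[0,0,0]}], "grip": 1, "squeeze": 50}}

```text
t: 22.75
ee_pos: [461.4, 205.6, 142.7]
ee_rot: [0.0, 0.998, 0.067, 0.001]
ft_force: [-0.8, -0.8, 1.8]
opening: 0.355
```

Call:
{"name": "jog_arm", "arguments": {"increments": [{"delta_pos":[0,0,-0.015],"delta_rot":[0,0,0]},{"delta_pos":[0,0,-0.035],"delta_rot":[0,0,0]},{"delta_pos":[0,0,-0.06],"delta_rot":[0,0,0]},{"delta_pos":[0,0,-0.08],"delta_rot":[0,0,0]},{"delta_pos":[0,0,-0.09],"delta_rot":[0,0,0]},{"delta_pos":[0,0,-0.09],"delta_rot":[0,0,0]},{"delta_pos":[0,0,-0.09],"delta_rot":[0,0,0]}]}}

```text
t: 23.45
ee_pos: [460.8, 205.5, 231.5]
ee_rot: [0.0, 0.998, 0.067, -0.0]
ft_force: [-0.4, -0.4, -4.6]
opening: 0.358
```

```bash
python3 - <<'E'
from h import *
s=dock(13,0);plan((*s,232,T))
E
```

```text
t 23.45 p [460.8 205.5 231.5] jaw 0.134 open 0.358 F [-0.4 -0.4 -4.6] q [ 0.19 -0.12  1.9  -0.    1.37  0.06]
wp [646. -47. 232.] dp [0.1503, 0.2746, -0.0003] dr [0.001, 0.0, 0.0] steps 6.3
```

Call:
{"name": "jog_arm", "arguments": {"increments": [{"delta_pos":[0.008,0.015,0],"delta_rot":[0,0,0]},{"delta_pos":[0.025,0.045,0],"delta_rot":[0,0,0]},{"delta_pos":[0.044,0.08,0],"delta_rot":[0,0,0]},{"delta_pos":[0.063,0.115,0],"delta_rot":[0,0,0]},{"delta_pos":[0.082,0.15,0],"delta_rot":[0,0,0]},{"delta_pos":[0.101,0.185,0],"delta_rot":[0,0,0]},{"delta_pos":[0.12,0.22,0],"delta_rot":[0,0,0]},{"delta_pos":[0.137,0.25,0],"delta_rot":[0,0,0]},{"delta_pos":[0.146,0.267,0],"delta_rot":[0,0,0]},{"delta_pos":[0.15,0.274,0],"delta_rot":[0,0,0]},{"delta_pos":[0.15,0.274,0],"delta_rot":[0,0,0]},{"delta_pos":[0.15,0.274,0],"delta_rot":[0,0,0]}]}}

```text
t: 24.65
ee_pos: [645.9, -44.9, 232.4]
ee_rot: [-0.0, 0.998, 0.067, 0.0]
ft_force: [-0.2, 0.8, -2.9]
opening: 0.355
```

Call:
{"name": "jog_arm", "arguments": {"increments": [{"delta_pos":[0,0,0.03],"delta_rot":[0,0,0]},{"delta_pos":[0,0,0.055],"delta_rot":[0,0,0]},{"delta_pos":[0,0,0.067],"delta_rot":[0,0,0]},{"delta_pos":[0,0,0.07],"delta_rot":[0,0,0]},{"delta_pos":[0,0,0.07],"delta_rot":[0,0,0]},{"delta_pos":[0,0,0.07],"delta_rot":[0,0,0]}]}}

```text
t: 25.25
ee_pos: [647.8, -45.9, 165.1]
ee_rot: [0.001, 0.998, 0.067, 0.002]
ft_force: [-0.2, 0.7, -3.4]
opening: 0.357
```

```bash
python3 - <<'E'
from h import *
s=dock(13,0);plan((*s,152,T));chk(*s,30)
chk(655.5,-116.5,35)
E
```

```text
t 25.25 p [647.8 -45.9 165.1] jaw 0.134 open 0.357 F [-0.2  0.7 -3.4] q [-0.24  0.28  1.6   0.    1.26 -0.38]
wp [646. -47. 152.] dp [-0.0015, 0.0005, 0.0131] dr [0.002, -0.005, 0.001] steps 0.3
(20, 80) [669.  -59.2  56.9] 422 zmax 79.1
(100, 120) [661.3 -52.7 109.8] 337 zmax 118.2
(120, 140) [660.1 -50.4 132.6] 95 zmax 139.4
(145, 190) [659.7 -55.  170.9] 348 zmax 189.4
(190, 215) [656.3 -55.  203. ] 241 zmax 214.5
(20, 80) [ 678.  -124.7   53.9] 520 zmax 78.5
(100, 120) [ 666.9 -120.   103.4] 152 zmax 116.8
(120, 140) [ 669.8 -121.6  130.2] 149 zmax 139.5
(145, 190) [ 669.  -120.8  168.9] 348 zmax 189.6
(190, 215) [ 661.8 -116.7  204.4] 290 zmax 207.2
```

Call:
{"name": "jog_arm", "arguments": {"increments": [{"delta_pos":[-0.001,0,0.004],"delta_rot":[0,0,0]},{"delta_pos":[-0.001,0,0.008],"delta_rot":[0,0,0]},{"delta_pos":[-0.001,0,0.01],"delta_rot":[0,0,0]},{"delta_pos":[-0.001,0,0.011],"delta_rot":[0,0,0]},{"delta_pos":[-0.001,0,0.011],"delta_rot":[0,0,0]},{"delta_pos":[-0.001,0,0.0115],"delta_rot":[0,0,0]},{"delta_pos":[-0.001,0,0.0115],"delta_rot":[0,0,0]}]}}

```text
t: 26.05
ee_pos: [645.9, -46.1, 152.8]
ee_rot: [0.0, 0.998, 0.067, 0.001]
ft_force: [-3.7, 0.6, 4.2]
opening: 0.356
```

Contact with the floor; release and rise.

Call:
{"name": "jog_arm", "arguments": {"increments": [{"delta_pos":[0,0,0],"delta_rot":[0,0,0]},{"delta_pos":[0,0,0],"delta_rot":[0,0,0]},{"delta_pos":[0,0,0],"delta_rot":[0,0,0]},{"delta_pos":[0,0,0],"delta_rot":[0,0,0]},{"delta_pos":[0,0,0],"delta_rot":[0,0,0]},{"delta_pos":[0,0,0],"delta_rot":[0,0,0]},{"delta_pos":[0,0,-0.04],"delta_rot":[0,0,0]},{"delta_pos":[0,0,-0.09],"delta_rot":[0,0,0]},{"delta_pos":[0,0,-0.13],"delta_rot":[0,0,0]},{"delta_pos":[0,0,-0.13],"delta_rot":[0,0,0]},{"delta_pos":[0,0,-0.13],"delta_rot":[0,0,0]}], "grip": -1}}

```text
t: 27.15
ee_pos: [646.0, -46.0, 282.9]
ee_rot: [0.001, 0.998, 0.067, 0.002]
ft_force: [0.6, -0.4, -1.1]
opening: 0.999
```

```bash
python3 - <<'E'
from h import *
chk(*dock(13,0),30);chk(563,350.5)
plan((563,350.5,285,T))
E
```

```text
(20, 80) [666.4 -59.9  56.5] 456 zmax 79.4
(100, 120) [657.2 -50.7 103.6] 156 zmax 119.0
(120, 140) [660.6 -51.5 130.2] 137 zmax 139.0
(145, 190) [659.3 -50.8 168.3] 338 zmax 189.0
(190, 215) [652.  -47.  204.3] 270 zmax 207.2
(20, 80) [577.3 335.2  51.5] 441 zmax 78.4
(100, 120) [569.7 341.8 112.4] 87 zmax 119.8
(120, 140) [571.4 341.9 130.2] 114 zmax 139.1
(145, 190) [570.5 342.  169.2] 269 zmax 188.5
(190, 215) [562.8 350.9 195.5] 106 zmax 197.7
t 27.25 p [644.7 -45.8 279.7] jaw 0.134 open 0.999 F [0.1 0.4 0.2] q [-0.25  0.19  1.49 -0.    1.47 -0.38]
wp [563. 350. 285.] dp [-0.0281, -0.4036, -0.0051] dr [-0.0, 0.001, 0.0] steps 8.1
```

Call:
{"name": "jog_arm", "arguments": {"increments": [{"delta_pos":[-0.028,-0.404,-0.005],"delta_rot":[0,0,0]},{"delta_pos":[-0.028,-0.404,-0.005],"delta_rot":[0,0,0]},{"delta_pos":[-0.028,-0.404,-0.005],"delta_rot":[0,0,0]},{"delta_pos":[-0.028,-0.404,-0.005],"delta_rot":[0,0,0]},{"delta_pos":[-0.028,-0.404,-0.005],"delta_rot":[0,0,0]},{"delta_pos":[-0.028,-0.404,-0.005],"delta_rot":[0,0,0]},{"delta_pos":[-0.028,-0.404,-0.005],"delta_rot":[0,0,0]},{"delta_pos":[-0.028,-0.404,-0.005],"delta_rot":[0,0,0]},{"delta_pos":[-0.028,-0.404,-0.005],"delta_rot":[0,0,0]},{"delta_pos":[-0.028,-0.404,-0.005],"delta_rot":[0,0,0]},{"delta_pos":[-0.028,-0.404,-0.005],"delta_rot":[0,0,0]},{"delta_pos":[-0.028,-0.404,-0.005],"delta_rot":[0,0,0]}]}}

```text
t: 28.45
ee_pos: [564.3, 349.0, 285.8]
ee_rot: [0.001, 0.998, 0.066, 0.0]
ft_force: [-0.6, -0.2, 0.1]
opening: 1.0
```

```bash
python3 - <<'E'
from h import *
plan((563,350.5,142,T))
E
```

```text
t 28.45 p [564.3 349.  285.8] jaw 0.132 open 1.0 F [-0.6 -0.2  0.1] q [ 0.38  0.22  1.44 -0.    1.48  0.25]
wp [563. 350. 142.] dp [-0.0012, -0.0018, 0.1438] dr [0.001, -0.001, -0.002] steps 2.9
```

Call:
{"name": "jog_arm", "arguments": {"increments": [{"delta_pos":[-0.001,-0.001,0.04],"delta_rot":[0,0,0]},{"delta_pos":[-0.001,-0.001,0.08],"delta_rot":[0,0,0]},{"delta_pos":[-0.001,-0.001,0.115],"delta_rot":[0,0,0]},{"delta_pos":[-0.001,-0.001,0.135],"delta_rot":[0,0,0]},{"delta_pos":[-0.001,-0.001,0.143],"delta_rot":[0,0,0]},{"delta_pos":[-0.001,-0.001,0.143],"delta_rot":[0,0,0]},{"delta_pos":[-0.001,-0.001,0.143],"delta_rot":[0,0,0]}]}}

```text
t: 29.15
ee_pos: [564.2, 351.3, 145.2]
ee_rot: [-0.0, 0.998, 0.067, 0.002]
ft_force: [-0.2, 0.3, -1.2]
opening: 1.0
```

Call:
{"name": "jog_arm", "arguments": {"increments": [{"delta_pos":[0,0,0],"delta_rot":[0,0,0]},{"delta_pos":[0,0,0],"delta_rot":[0,0,0]},{"delta_pos":[0,0,0],"delta_rot":[0,0,0]},{"delta_pos":[0,0,0],"delta_rot":[0,0,0]},{"delta_pos":[0,0,0],"delta_rot":[0,0,0]},{"delta_pos":[0,0,0],"delta_rot":[0,0,0]},{"delta_pos":[0,0,0],"delta_rot":[0,0,0]},{"delta_pos":[0,0,0],"delta_rot":[0,0,0]},{"delta_pos":[0,0,0],"delta_rot":[0,0,0]}], "grip": 1, "squeeze": 50}}

```text
t: 30.05
ee_pos: [562.8, 351.5, 143.3]
ee_rot: [0.0, 0.998, 0.067, 0.001]
ft_force: [-1.0, -0.7, -0.5]
opening: 0.355
```

Call:
{"name": "jog_arm", "arguments": {"increments": [{"delta_pos":[0,0,-0.015],"delta_rot":[0,0,0]},{"delta_pos":[0,0,-0.035],"delta_rot":[0,0,0]},{"delta_pos":[0,0,-0.06],"delta_rot":[0,0,0]},{"delta_pos":[0,0,-0.08],"delta_rot":[0,0,0]},{"delta_pos":[0,0,-0.09],"delta_rot":[0,0,0]},{"delta_pos":[0,0,-0.09],"delta_rot":[0,0,0]},{"delta_pos":[0,0,-0.09],"delta_rot":[0,0,0]}]}}

```text
t: 30.75
ee_pos: [562.4, 351.3, 232.5]
ee_rot: [0.001, 0.998, 0.067, 0.0]
ft_force: [-0.1, -0.2, -3.6]
opening: 0.352
```

```bash
python3 - <<'E'
from h import *
s=dock(13,70);plan((*s,232,T))
E
```

```text
t 30.75 p [562.4 351.3 232.5] jaw 0.134 open 0.352 F [-0.1 -0.2 -3.6] q [ 0.39  0.25  1.5  -0.    1.39  0.25]
wp [637.  23. 232.] dp [0.0301, 0.3355, 0.0009] dr [0.001, -0.0, 0.0] steps 6.7
```

Call:
{"name": "jog_arm", "arguments": {"increments": [{"delta_pos":[0.001,0.015,0],"delta_rot":[0,0,0]},{"delta_pos":[0.004,0.045,0],"delta_rot":[0,0,0]},{"delta_pos":[0.008,0.085,0],"delta_rot":[0,0,0]},{"delta_pos":[0.012,0.13,0],"delta_rot":[0,0,0]},{"delta_pos":[0.016,0.175,0],"delta_rot":[0,0,0]},{"delta_pos":[0.02,0.22,0],"delta_rot":[0,0,0]},{"delta_pos":[0.023,0.26,0],"delta_rot":[0,0,0]},{"delta_pos":[0.026,0.295,0],"delta_rot":[0,0,0]},{"delta_pos":[0.029,0.322,0],"delta_rot":[0,0,0]},{"delta_pos":[0.03,0.335,0],"delta_rot":[0,0,0]},{"delta_pos":[0.03,0.335,0],"delta_rot":[0,0,0]},{"delta_pos":[0.03,0.335,0],"delta_rot":[0,0,0]}]}}

```text
t: 31.95
ee_pos: [636.8, 24.1, 233.2]
ee_rot: [-0.0, 0.998, 0.067, 0.0]
ft_force: [-0.3, -0.1, -3.1]
opening: 0.355
```

Call:
{"name": "jog_arm", "arguments": {"increments": [{"delta_pos":[0,0,0.03],"delta_rot":[0,0,0]},{"delta_pos":[0,0,0.055],"delta_rot":[0,0,0]},{"delta_pos":[0,0,0.067],"delta_rot":[0,0,0]},{"delta_pos":[0,0,0.07],"delta_rot":[0,0,0]},{"delta_pos":[0,0,0.07],"delta_rot":[0,0,0]},{"delta_pos":[0,0,0.07],"delta_rot":[0,0,0]}]}}

```text
t: 32.55
ee_pos: [638.4, 23.8, 165.5]
ee_rot: [0.001, 0.998, 0.067, 0.002]
ft_force: [0.3, 0.6, -3.1]
opening: 0.356
```

```bash
python3 - <<'E'
from h import *
s=dock(13,70);plan((*s,152,T));chk(*s,30)
E
```

```text
t 32.55 p [638.4  23.8 165.5] jaw 0.135 open 0.356 F [ 0.3  0.6 -3.1] q [-0.14  0.25  1.62 -0.    1.26 -0.27]
wp [637.  23. 152.] dp [-0.0016, 0.0007, 0.0135] dr [0.001, -0.005, 0.001] steps 0.3
(20, 80) [656.6   7.7  56.6] 381 zmax 79.3
(100, 120) [652.3  16.1 110. ] 308 zmax 118.5
(120, 140) [650.5  17.8 133.6] 95 zmax 139.1
(145, 190) [649.6  14.3 170.2] 338 zmax 189.2
(190, 215) [646.4  14.3 203. ] 252 zmax 214.4
```

Call:
{"name": "jog_arm", "arguments": {"increments": [{"delta_pos":[-0.001,0,0.004],"delta_rot":[0,0,0]},{"delta_pos":[-0.001,0,0.008],"delta_rot":[0,0,0]},{"delta_pos":[-0.001,0,0.01],"delta_rot":[0,0,0]},{"delta_pos":[-0.001,0,0.011],"delta_rot":[0,0,0]},{"delta_pos":[-0.001,0,0.011],"delta_rot":[0,0,0]},{"delta_pos":[-0.001,0,0.0115],"delta_rot":[0,0,0]},{"delta_pos":[-0.001,0,0.0115],"delta_rot":[0,0,0]}]}}

```text
t: 33.3
ee_pos: [636.7, 23.3, 153.3]
ee_rot: [0.0, 0.998, 0.067, 0.001]
ft_force: [-1.6, 0.3, 5.4]
opening: 0.356
```

Call:
{"name": "jog_arm", "arguments": {"increments": [{"delta_pos":[0,0,0],"delta_rot":[0,0,0]},{"delta_pos":[0,0,0],"delta_rot":[0,0,0]},{"delta_pos":[0,0,0],"delta_rot":[0,0,0]},{"delta_pos":[0,0,0],"delta_rot":[0,0,0]},{"delta_pos":[0,0,0],"delta_rot":[0,0,0]},{"delta_pos":[0,0,0],"delta_rot":[0,0,0]},{"delta_pos":[0,0,-0.04],"delta_rot":[0,0,0]},{"delta_pos":[0,0,-0.09],"delta_rot":[0,0,0]},{"delta_pos":[0,0,-0.13],"delta_rot":[0,0,0]},{"delta_pos":[0,0,-0.13],"delta_rot":[0,0,0]},{"delta_pos":[0,0,-0.13],"delta_rot":[0,0,0]}], "grip": -1}}

```text
t: 34.4
ee_pos: [636.7, 23.4, 283.3]
ee_rot: [0.001, 0.998, 0.067, 0.002]
ft_force: [-0.0, -0.1, -0.6]
opening: 0.998
```

```bash
python3 - <<'E'
from h import *
chk(*dock(13,70),30)
im,d,K,E=cap("scene");save(im,"s3");P=cloud(d,K,E)
L=(P[...,:2]-O)@np.array([[np.cos(T),-np.sin(T)],[np.sin(T),np.cos(T)]]);Z=P[...,2]
m=(abs(Z-41)<8)&(L[...,0]<-110)&(L[...,0]>-175)&(abs(L[...,1])<20);print("knob local",np.percentile(L[m],[5,50,95],axis=0),m.sum())
for x in(-150,):
  k=dock(x-30,0);plan((*k,280,T-np.pi/2))
tray()
E
```

```text
(20, 80) [656.1   8.6  56.1] 435 zmax 78.8
(100, 120) [647.3  17.7 104.2] 132 zmax 117.6
(120, 140) [649.9  15.9 130.3] 141 zmax 139.5
(145, 190) [649.7  16.7 168.1] 308 zmax 188.9
(190, 215) [643.4  21.7 204.1] 250 zmax 207.6
knob local [[-161.90396676  -13.69144988]
 [-147.85301346   -5.27248469]
 [-135.52307702    6.38658826]] 129
t 34.5 p [635.4  23.5 280.2] jaw 0.134 open 1.001 F [0.  0.2 0.2] q [-0.14  0.16  1.52 -0.    1.46 -0.27]
wp [455. -72. 280.] dp [-0.1915, 0.0709, 0.0004] dr [0.001, 0.001, 1.571] steps 4.1
top tray ((462.1011962890625, -349.774169921875), (151.8430938720703, 190.46469116210938), 87.0447006225586) [ 456.43686856 -344.90607505   39.51962634]
scene tray ((460.1488037109375, -350.2410583496094), (149.9197235107422, 193.9603271484375), 86.9072265625) [ 483.5599232  -358.0573465    38.69964712]
```

View pics/s3.png

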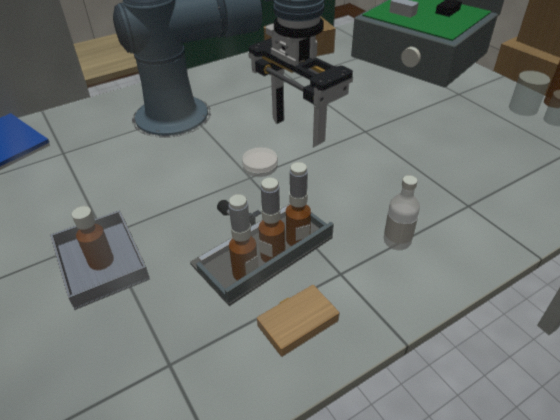

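All three bottles stand upright in the dock (caps ~(237,203), (270,185), (298,170)), empty in tray, bystanders untouched, knob out. Now to the knob.

```bash
python3 - <<'E'
from h import *
plan((485,-68.3,280,T-np.pi/2))
E
```

```text
t 34.6 p [635.3  23.6 279.8] jaw 0.134 open 1.003 F [ 0.2 -0.2  0.3] q [-0.14  0.16  1.52 -0.    1.46 -0.27]
wp [485. -68. 280.] dp [-0.1612, 0.071, 0.0001] dr [0.001, 0.002, 1.571] steps 3.5
```

Call:
{"name": "jog_arm", "arguments": {"increments": [{"delta_pos":[-0.161,0.071,0],"delta_rot":[0,0,1.571]},{"delta_pos":[-0.161,0.071,0],"delta_rot":[0,0,1.571]},{"delta_pos":[-0.161,0.071,0],"delta_rot":[0,0,1.571]},{"delta_pos":[-0.161,0.071,0],"delta_rot":[0,0,1.571]},{"delta_pos":[-0.161,0.071,0],"delta_rot":[0,0,1.571]},{"delta_pos":[-0.161,0.071,0],"delta_rot":[0,0,1.571]},{"delta_pos":[-0.161,0.071,0],"delta_rot":[0,0,1.571]},{"delta_pos":[-0.161,0.071,0],"delta_rot":[0,0,1.571]},{"delta_pos":[-0.161,0.071,0],"delta_rot":[0,0,1.571]},{"delta_pos":[-0.161,0.071,0],"delta_rot":[0,0,1.571]},{"delta_pos":[-0.161,0.071,0],"delta_rot":[0,0,1.571]},{"delta_pos":[-0.161,0.071,0],"delta_rot":[0,0,1.571]}]}}

```text
t: 35.8
ee_pos: [485.6, -68.2, 280.6]
ee_rot: [-0.0, 0.753, -0.658, -0.0]
ft_force: [-0.0, -0.3, 0.4]
opening: 1.004
```

Call:
{"name": "jog_arm", "arguments": {"increments": [{"delta_pos":[0,0,0],"delta_rot":[0,0,0]},{"delta_pos":[0,0,0],"delta_rot":[0,0,0]},{"delta_pos":[0,0,0],"delta_rot":[0,0,0]}]}}

```text
t: 36.1
ee_pos: [486.1, -68.4, 281.8]
ee_rot: [-0.0, 0.753, -0.658, 0.001]
ft_force: [0.3, -0.1, -0.9]
opening: 0.999
```

```bash
python3 - <<'E'
from h import *
plan((485,-68.3,14,T-np.pi/2))
E
```

```text
t 36.1 p [486.1 -68.4 281.8] jaw -1.436 open 0.999 F [ 0.3 -0.1 -0.9] q [-0.37 -0.2   1.87  0.    1.47  1.06]
wp [485. -68.  14.] dp [-0.0004, 0.0015, 0.2678] dr [-0.002, -0.001, 0.001] steps 5.4
```

Call:
{"name": "jog_arm", "arguments": {"increments": [{"delta_pos":[0,0.001,0.05],"delta_rot":[0,0,0]},{"delta_pos":[0,0.001,0.1],"delta_rot":[0,0,0]},{"delta_pos":[0,0.001,0.15],"delta_rot":[0,0,0]},{"delta_pos":[0,0.001,0.19],"delta_rot":[0,0,0]},{"delta_pos":[0,0.001,0.225],"delta_rot":[0,0,0]},{"delta_pos":[0,0.001,0.25],"delta_rot":[0,0,0]},{"delta_pos":[0,0.001,0.265],"delta_rot":[0,0,0]},{"delta_pos":[0,0.001,0.267],"delta_rot":[0,0,0]},{"delta_pos":[0,0.001,0.267],"delta_rot":[0,0,0]}]}}

```text
t: 37.0
ee_pos: [485.8, -68.7, 15.1]
ee_rot: [-0.0, 0.753, -0.658, 0.001]
ft_force: [-0.6, 0.5, 0.3]
opening: 0.999
```

Call:
{"name": "jog_arm", "arguments": {"increments": [{"delta_pos":[0,0,0],"delta_rot":[0,0,0]},{"delta_pos":[0,0,0],"delta_rot":[0,0,0]},{"delta_pos":[0,0,0],"delta_rot":[0,0,0]},{"delta_pos":[0,0,0],"delta_rot":[0,0,0]},{"delta_pos":[0,0,0],"delta_rot":[0,0,0]},{"delta_pos":[0,0,0],"delta_rot":[0,0,0]},{"delta_pos":[0,0,0],"delta_rot":[0,0,0]},{"delta_pos":[0,0,0],"delta_rot":[0,0,0]},{"delta_pos":[0,0,0],"delta_rot":[0,0,0]}], "grip": 1, "squeeze": 50}}

```text
t: 37.9
ee_pos: [485.6, -68.3, 15.0]
ee_rot: [-0.001, 0.753, -0.658, 0.001]
ft_force: [0.5, 2.2, 0.9]
opening: 0.305
```

Call:
{"name": "jog_arm", "arguments": {"increments": [{"delta_pos":[0,-0.003,0],"delta_rot":[0,0,0]},{"delta_pos":[0,-0.006,0],"delta_rot":[0,0,0]},{"delta_pos":[0,-0.009,0],"delta_rot":[0,0,0]},{"delta_pos":[0,-0.012,0],"delta_rot":[0,0,0]},{"delta_pos":[0,-0.015,0],"delta_rot":[0,0,0]},{"delta_pos":[0,-0.018,0],"delta_rot":[0,0,0]},{"delta_pos":[0,-0.021,0],"delta_rot":[0,0,0]},{"delta_pos":[0,-0.024,0],"delta_rot":[0,0,0]},{"delta_pos":[0,-0.027,0],"delta_rot":[0,0,0]},{"delta_pos":[0,-0.029,0],"delta_rot":[0,0,0]},{"delta_pos":[0,-0.031,0],"delta_rot":[0,0,0]},{"delta_pos":[0,-0.032,0],"delta_rot":[0,0,0]}]}}

```text
t: 39.1
ee_pos: [518.0, -64.0, 15.0]
ee_rot: [-0.001, 0.753, -0.658, 0.001]
ft_force: [-0.2, 4.7, 0.3]
opening: 0.307
```

Call:
{"name": "jog_arm", "arguments": {"increments": [{"delta_pos":[0,-0.001,0],"delta_rot":[0,0,0]},{"delta_pos":[0,-0.002,0],"delta_rot":[0,0,0]},{"delta_pos":[0,-0.003,0],"delta_rot":[0,0,0]},{"delta_pos":[0,-0.004,0],"delta_rot":[0,0,0]},{"delta_pos":[0,-0.005,0],"delta_rot":[0,0,0]},{"delta_pos":[0,-0.006,0],"delta_rot":[0,0,0]},{"delta_pos":[0,-0.007,0],"delta_rot":[0,0,0]},{"delta_pos":[0,-0.0075,0],"delta_rot":[0,0,0]},{"delta_pos":[0,-0.008,0],"delta_rot":[0,0,0]},{"delta_pos":[0,-0.008,0],"delta_rot":[0,0,0]},{"delta_pos":[0,-0.008,0],"delta_rot":[0,0,0]}]}}

```text
t: 40.2
ee_pos: [525.2, -63.1, 15.0]
ee_rot: [-0.0, 0.753, -0.658, 0.0]
ft_force: [-3.5, 5.5, 1.7]
opening: 0.305
```

```bash
cat >> h.py <<'E'
def final():
    for n in("scene","top"):
        im,d,K,E=cap(n);P=cloud(d,K,E)
        L=(P[...,:2]-O)@np.array([[np.cos(T),-np.sin(T)],[np.sin(T),np.cos(T)]]);Z=P[...,2]
        m=(abs(Z-33)<4)&(abs(L[...,1])<115)&(L[...,0]<6)&(L[...,0]>-68);print(n,"bar x",np.percentile(L[m][:,0],[5,50,95]).round(1),m.sum())
        for y in(-70,0,70):
            w=(abs(L[...,0]-15)<35)&(abs(L[...,1]-y)<30)
            for a,b in((198,215),(142,190)):
                q=w&(Z>a)&(Z<b)
                if q.sum()>5:print("  ",y,(a,b),np.median(L[q],0).round(1),Z[q].max().round(),q.sum())
    return im
E
python3 - <<'E'
from h import *
plan();final()
E
```

```text
t 40.2 p [525.2 -63.1  15. ] jaw -1.437 open 0.305 F [-3.5  5.5  1.7] q [-0.33  0.23  1.97  0.    0.94  1.1 ]
scene bar x [-47.1 -19.6 -11.8] 171
   -70 (198, 215) [ 16.5 -69.9] 207.0 211
   -70 (142, 190) [ 26.7 -76.8] 190.0 373
   0 (198, 215) [16.2  1.1] 208.0 188
   0 (142, 190) [25.8 -6.7] 190.0 354
   70 (198, 215) [17.  70.5] 209.0 171
   70 (142, 190) [25.4 62.3] 190.0 343
top bar x [-21.9 -15.9  -7.2] 191
   -70 (198, 215) [ 14.3 -67.4] 215.0 129
   -70 (142, 190) [  1.8 -59.4] 190.0 70
   0 (198, 215) [15.1  3.4] 213.0 133
   0 (142, 190) [1.1 8.4] 190.0 63
   70 (198, 215) [14.4 72.7] 213.0 134
   70 (142, 190) [ 1.4 72.8] 190.0 62
```

Call:
{"name": "jog_arm", "arguments": {"increments": [{"delta_pos":[0,0,0],"delta_rot":[0,0,0]},{"delta_pos":[0,0,0],"delta_rot":[0,0,0]},{"delta_pos":[0,0,0],"delta_rot":[0,0,0]},{"delta_pos":[0,0,0],"delta_rot":[0,0,0]},{"delta_pos":[0,0,0],"delta_rot":[0,0,0]},{"delta_pos":[0,0,0],"delta_rot":[0,0,0]},{"delta_pos":[0,0,-0.04],"delta_rot":[0,0,0]},{"delta_pos":[0,0,-0.09],"delta_rot":[0,0,0]},{"delta_pos":[0,0,-0.14],"delta_rot":[0,0,0]},{"delta_pos":[0,0,-0.19],"delta_rot":[0,0,0]},{"delta_pos":[0,0,-0.24],"delta_rot":[0,0,0]},{"delta_pos":[0,0,-0.24],"delta_rot":[0,0,0]}], "grip": -1}}

```text
t: 41.5
ee_pos: [528.8, -64.5, 264.0]
ee_rot: [-0.003, 0.753, -0.658, 0.008]
ft_force: [0.9, -0.4, -0.1]
opening: 1.005
```

Call:
{"name": "jog_arm", "arguments": {"increments": [{"delta_pos":[0,0.05,0],"delta_rot":[0,0,0]},{"delta_pos":[0,0.08,0],"delta_rot":[0,0,0]},{"delta_pos":[0,0.1,0],"delta_rot":[0,0,0]},{"delta_pos":[0,0.1,0],"delta_rot":[0,0,0]},{"delta_pos":[0,0.1,0],"delta_rot":[0,0,0]}]}}

```text
t: 42.0
ee_pos: [426.0, -76.7, 254.7]
ee_rot: [-0.001, 0.753, -0.658, 0.001]
ft_force: [-0.5, 0.3, 0.1]
opening: 1.001
```

```bash
python3 - <<'E'
from h import *
plan();final();tray();im,*_=cap("scene");save(im,"end")
E
```

```text
t 42.0 p [426.  -76.7 254.7] jaw -1.437 open 1.001 F [-0.5  0.3  0.1] q [-0.44 -0.34  2.03  0.    1.45  1.  ]
scene bar x [-45.8 -19.1 -11.7] 159
   -70 (198, 215) [ 16.4 -70.3] 208.0 212
   -70 (142, 190) [ 26.5 -77.2] 190.0 377
   0 (198, 215) [16.7  1.1] 208.0 191
   0 (142, 190) [25.7 -6.4] 190.0 362
   70 (198, 215) [16.9 69.8] 208.0 168
   70 (142, 190) [25.6 62.2] 190.0 338
top bar x [-27.5 -16.5  -8. ] 334
   -70 (198, 215) [ 14.4 -67.2] 213.0 135
   -70 (142, 190) [  1.6 -60. ] 190.0 70
   0 (198, 215) [14.3  3.8] 211.0 134
   0 (142, 190) [0.9 8.8] 190.0 61
   70 (198, 215) [14.3 73. ] 213.0 139
   70 (142, 190) [ 1.2 75.3] 190.0 58
top tray ((461.98602294921875, -350.10809326171875), (151.63510131835938, 190.45152282714844), 86.8691177368164) [ 454.97551031 -342.38517811   39.73242396]
scene tray ((459.88568115234375, -350.21893310546875), (149.96768188476562, 194.54454040527344), 86.99706268310547) [ 484.04103234 -357.2174023    38.90455268]
```

View pics/end.png

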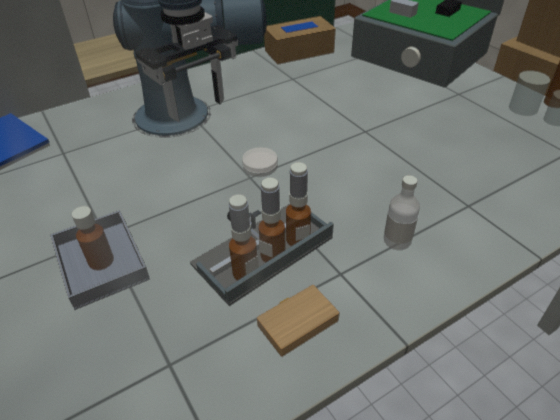

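The bar is closed in front of the row, with all three bottles upright (caps near (237,203), (270,185) and (298,170)). The empty is in the tray and the gripper is clear, so I'm handing in.

```bash
python3 -c "
from h import *
print(workorder.sign_off())"
```

```text
the job is handed in; nothing more can be done
None
```

The changeover is done and handed in at about 42 s; sign-off gave no verdict. I pulled the knob out, moved the one spent bottle into the tray, stood the three dispenser bottles in the dock at y ≈ −70, 0 and +70 mm, and pushed the knob home.

What the last checks showed:
- **Knob and bar:** the tool moved 40 mm on the push. The top camera puts the middle of the bar's top at dock x ≈ −16.5 mm, against −17 mm when home. The scene camera reads −19 mm, but the bottles partly hide the bar in that view.
- **Dispenser bottles:** the caps sit at dock x ≈ 14–17 mm with tops at about 206 mm, so they are upright on the floor. The two cameras differ by about 2–3 mm.
- **Spent bottle and tray:** the bottle stands inside the tray, and the tray has not moved.
- **Bystanders:** in the last picture the slide box, sanitiser and dishes look unmoved. I did not measure them again.
- **Robot:** the gripper is open and clear of everything.

One slip: while releasing the knob after the first pull, I commanded a brief extra pull against the stop. The bar still read out afterwards (dock x ≈ −56 mm), and I saw no harm. The force during that moment was not recorded.

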